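Lay out a repair kit on outline tiles

TASK

Lay out the repair kit: take the steel pin, the big nut, the rubber bush and the ball joint from the table and stand each one upright and centred on the tile on the crate that shows its yellow outline, the way it stands now. Turn the ball joint so that its two ears lie over the ears of its outline; the other three may be turned any way round. Leave the spring and the jar standing where they are, and let go of everything at the end.

Things in the scene. Friction and masses are not known exactly. Their poses are not given: they have to be found in the camera images.
- pin: Grey-brown steel pin, plain cylinder 28 mm in diameter and 90 mm tall, standing on end on the table. Origin at the centre of its underside, z up.
- nut: Big grey-brown steel hexagon nut lying flat, 46 mm across flats, 52 mm across corners, 23 mm tall. Two of its flats face its own +x and -x. Origin at the centre of its underside, z up.
- bush: Black rubber bush shaped like a waisted spool, 40 mm in diameter, 50 mm tall, standing upright with its steel sleeve showing on top; firm enough to grip at any height. Origin at the centre of its underside, z up.
- ball_joint: Ball joint standing with its stud upward, 84 mm tall: a dark flange with two ears, 68 mm long along its own x and 42 mm wide along y (ears 12 mm high), a round black body 40 mm in diameter up to 42 mm height, and a thin bright stud above that. Grip the body across y. Origin at the centre of its underside, z up.
- tile_pin: Black square tile 76 x 76 x 4 mm with a plain yellow disc 28 mm in diameter at its centre: the outline of the pin. Fixed on top of an upturned wooden crate (215 x 170 mm, 160 mm high) ahead of the robot, with the other tiles at least 80 mm from centre to centre. Origin at the centre of the tile's underside, z up; its top is 4 mm higher.
- tile_nut: Black square tile 76 x 76 x 4 mm with a yellow hexagon, 46 mm across flats, with a black hole: the outline of the nut. Fixed on top of an upturned wooden crate (215 x 170 mm, 160 mm high) ahead of the robot, with the other tiles at least 80 mm from centre to centre. Origin at the centre of the tile's underside, z up; its top is 4 mm higher.
- tile_bush: Black square tile 76 x 76 x 4 mm with a yellow disc 40 mm in diameter with a small black hole: the outline of the bush. Fixed on top of an upturned wooden crate (215 x 170 mm, 160 mm high) ahead of the robot, with the other tiles at least 80 mm from centre to centre. Origin at the centre of the tile's underside, z up; its top is 4 mm higher.
- tile_ball_joint: Black square tile 76 x 76 x 4 mm with a yellow round patch with two ears, 68 mm long along the tile's own x and 42 mm wide: the outline of the ball joint. Fixed on top of an upturned wooden crate (215 x 170 mm, 160 mm high) ahead of the robot, with the other tiles at least 80 mm from centre to centre. Origin at the centre of the tile's underside, z up; its top is 4 mm higher.
- spring: Grey coil spring 43 mm in diameter, 50 mm tall, standing loose on the table; not part of the kit, to be left alone. Origin at the centre of its underside, z up.
- jar: Beige jar with a black cap, 49 mm in diameter, 90 mm tall, standing loose on the table, to be left alone. Fixed gear shafts up to 240 mm tall and a 140 mm high vice stand along the near edge of the table, a gear lever left of the crate's rear half (black knob 420 mm up at x 0.67, y 0.27): keep clear of it and carry parts with undersides above 250 mm. Origin at the centre of its underside, z up.
Mind the look-alikes: they are no part of the job. Of the things that look like the pin, take the one that is nearest to the robot's base at the start.

How it is judged:
By the outcome, as a careful person would: the job done as asked, in the order asked, and still so for the second after the job is handed in, with the robot touching nothing.
It also fails if it takes over 125 s, if anything falls off the work surface, if the arm or the gripper's body presses on something with over 40 N, if the wrist force passes 120 N, or if a joint passes its speed limit or range.

ROBOT

A 6-joint arm with a two-finger parallel gripper is mounted at the origin on a cart in front of the work surface, level with it; the furniture and walls round the work are solid. World frame = base frame: x ahead of the robot, y to its left, z up, the work surface at z = 0. Lengths are in m, angles in rad, forces in N, time in s.
With the tool pointing down it reaches from about 0.35 to 0.925 m from the base axis. Payload 6.4 kg.
Tool frame: the origin (TCP) lies at the very end of the fingers, on their centre line; the grasp point (between the pads) lies 19 mm behind it; z points along the fingers, y is the line along which they close (so a half turn about z gives the same grasp; the last joint's range is limited). The gripper opens to 94 mm and grips with 3 to 60 N. Pads are 16 mm wide; open, the fingers measure 119 mm over their backs; the gripper's body (75 mm by 177 mm) begins 78 mm behind the grasp point.
Start: joints at [-0.174, 0.245, 1.558, -0, 1.339, -0.174], TCP at [0.65, 0, 0.169] pointing down, gripper open.
Joint ranges: [-3.13, 3.13], [-1.02, 2.26], [0.13, 2.54], [-0.95, 4.09], [0.21, 2.88], [-2.74, 2.74]. Speed limits (rad/s): [2.57, 2.57, 3.14, 3.14, 3.14, 3.14].

INTERFACE

Orientations are given as a rotation vector (axis times angle).
In Python, from bench import telemetry, vision, bot gives the robot as it stands. The module is installed in compiled form; this text tells all that it offers.
- The arm moves only by the tool move_arm, never from a script. Its argument "steps" is a list of rows, each a list of 6 numbers: the shift along the tool's x, y, z each as a share of 0.4 m, from -1 to 1, then the turn, a rotation vector about the tool's x, y, z each as a share of pi rad, from -1 to 1. In form: [[tx, ty, tz, wx, wy, wz], ...]. A call has 1 to 10 rows; each row is the pose to reach, as a shift and turn from the pose commanded when the call began, along the tool's axes at that moment, turning the shorter way round; what a row does not reach only later rows make up. A row lasts 1/8 s, in which the tool goes at most 62.5 mm and 10.7 degrees, less where a joint would pass 70% of its speed; a pose out of reach is approached as far as the arm can. A call with a number of a shift or a turn outside -1 to 1 is refused whole. A call with a gripper value outside its range is refused whole. "gripper" is the closure, from 0 (fully open) to 1 (shut), set as the call begins (left out, the last holds). The fingers move at their own pace and stop on an object; "squeeze" is the grip in N (left out, the last holds). Time passes only in rows, so rows that repeat a pose let the fingers close. It gives the time, the measured TCP pose, the force, the opening and the grip force at its end, in the units of the state.
- telemetry.observe(): the state, without advancing time (a new reading comes with each control period).
- vision.get_image(name): name is "scene" or "side" or "wrist"; returns a dict with "img" (480x640x3 uint8, blue, green, red), "depth" (480x640 float32, m along the optical axis (not along the pixel's ray), 0 where there is no reading), "K" (3x3 intrinsics, pixels), "position" and "rotation" of the camera in the world; the wrist camera has in their place "T_tool_cam" (4x4, takes a point from camera to tool coordinates, whose origin is the TCP and whose axes are the flange's). Camera axes: x right, y down, z forward; pixel columns grow to the right and rows downward; lengths in m; the calibration is good to about 2 mm. A picture is of the moment at which its call begins: read the wrist's pose just before it.
- bot.sign_off(): hands the job in; it is judged then, once.
The state is a dict: "time": time; "q": joint angles; "qvel": joint speeds; "joint_efforts": joint torques, N m; "tool_pos": TCP position; "tool_rot": TCP orientation; "contact_force": force on the tool from outside, world axes, zero at the start; "moment": the same for the moment, N m; "gripper_width": opening from 0.0 (shut) to 1.0 (fully open); "gripper_force": force on a finger pad.
Only numpy, scipy, OpenCV 4.12 (cv2) and the standard library are available. Lean on these libraries where they do the work, as an engineer would, in place of code of your own. Each camera call takes 0.05 s, during which the arm holds its last target. There are 200 camera calls.

## Working session

There is one attempt and no reset: what is moved stays moved. The work goes in short steps, Python scripts to look and compute and a tool call to move; the robot and the scene stay as the last step left them, time stands still between calls to the robot, and variables do not carry over. Pictures are saved under pics/ and viewed, at most 14 in all, crops included, and the job is handed in when it is done.

Besides the shell and the picture viewer there is one more tool, called after ">>>" as name(argument=value, ...), one argument or row to a line, values as JSON. move_arm: Moves the arm, as the interface text tells. Its arguments: {"type":"object","properties":{"steps":{"type":"array","items":{"type":"array","items":{"type":"number"}}},"gripper":{"type":"number"},"squeeze":{"type":"number"}},"required":["steps"]}

```bash
mkdir -p pics
cat > h.py <<'E'
import numpy as np, cv2, pickle
from scipy.spatial.transform import Rotation as R
from bench import telemetry, vision, bot
def grab(name, save=None):
    s=telemetry.observe(); d=vision.get_image(name)
    if 'T_tool_cam' in d:
        T=np.eye(4); T[:3,:3]=R.from_rotvec(s['tool_rot']).as_matrix(); T[:3,3]=s['tool_pos']
        T=T@np.array(d['T_tool_cam'])
    else:
        T=np.eye(4); r=np.array(d['rotation']); T[:3,:3]=r if r.shape==(3,3) else R.from_rotvec(r).as_matrix(); T[:3,3]=d['position']
    d['T']=T
    if save: cv2.imwrite('pics/%s.png'%save,d['img']); pickle.dump({k:d[k] for k in('img','depth','K','T')},open('pics/%s.pkl'%save,'wb'))
    return d
def load(n): return pickle.load(open('pics/%s.pkl'%n,'rb'))
def ray(d,u,v):
    r=d['T'][:3,:3]@np.linalg.inv(d['K'])@np.array([u,v,1.]); return d['T'][:3,3],r
def onz(d,u,v,z):
    o,r=ray(d,u,v); return o+r*(z-o[2])/r[2]
def dep(d,u,v,k=2):
    w=d['depth'][v-k:v+k+1,u-k:u+k+1]; w=w[w>0]; o,r=ray(d,u,v); return o+r*np.median(w)
def cloud(d):
    v,u=np.mgrid[:480,:640]; p=np.stack([u,v,np.ones_like(u)],-1)@np.linalg.inv(d['K']).T*d['depth'][...,None]
    return p@d['T'][:3,:3].T+d['T'][:3,3]
E
python3 - <<'E'
from h import *
np.set_printoptions(precision=4,suppress=True)
print(telemetry.observe())
for n in('scene','side','wrist'):
    d=grab(n,n+'0'); print(n,d['T'],d['K'])
E
```

```text
{'time': 0.0, 'q': array([-0.1741,  0.2458,  1.559 ,  0.    ,  1.3387, -0.1741]), 'qvel': array([-0.0001,  0.0016,  0.0005, -0.0022,  0.0004, -0.0008]), 'joint_efforts': array([  0.0008, -41.5839, -31.4599,   0.0685,   0.0334,  -0.0001]), 'tool_pos': array([0.6493, 0.0001, 0.1681]), 'tool_rot': array([-2.2203, -2.2203,  0.0017]), 'contact_force': array([-0.5023, -0.1361, -0.0301]), 'moment': array([-0.0194,  0.0076, -0.0579]), 'gripper_force': 0.0, 'gripper_width': 0.9980437227517942}
scene [[-0.9643  0.1965 -0.1776  0.9138]
 [ 0.2649  0.7093 -0.6533  1.4165]
 [-0.0024 -0.677  -0.736   1.582 ]
 [ 0.      0.      0.      1.    ]] [[620.712    0.     318.3285]
 [  0.     620.712  240.6725]
 [  0.       0.       1.    ]]
side [[-0.388  -0.4121  0.8244 -0.7099]
 [-0.9215  0.1909 -0.3382  0.6269]
 [-0.018  -0.8909 -0.4538  0.8188]
 [ 0.      0.      0.      1.    ]] [[569.7931   0.     318.0151]
 [  0.     569.7931 230.2018]
 [  0.       0.       1.    ]]
wrist [[ 1.      0.0006 -0.0013  0.6502]
 [ 0.0003 -0.9652 -0.2617  0.0779]
 [-0.0015  0.2617 -0.9652  0.3841]
 [ 0.      0.      0.      1.    ]] [[366.9526   0.     320.4254]
 [  0.     366.9526 239.81  ]
 [  0.       0.       1.    ]]
```

View pics/scene0.png

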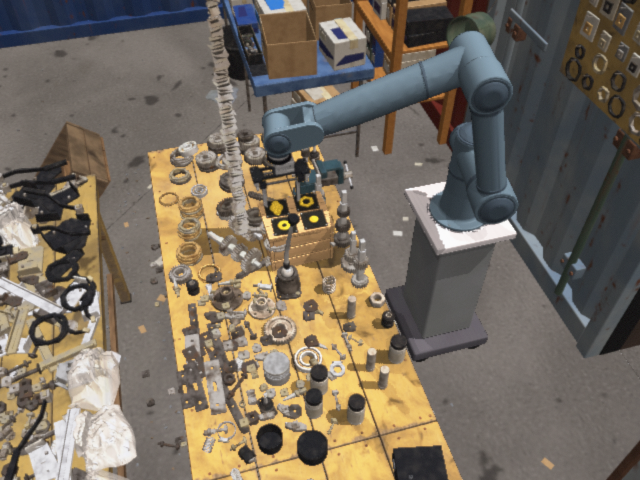

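View pics/side0.png

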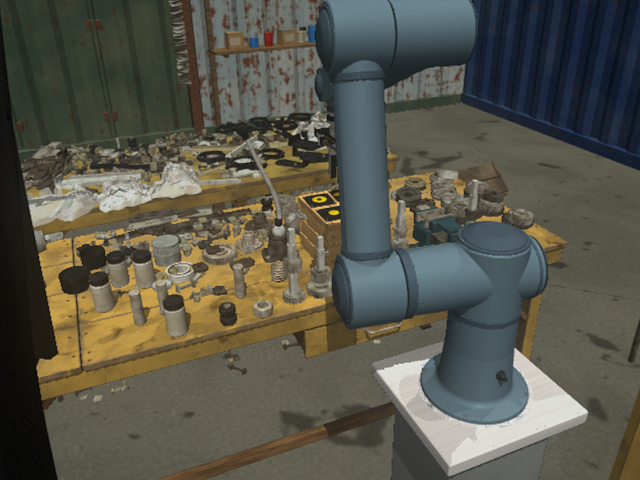

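View pics/wrist0.png

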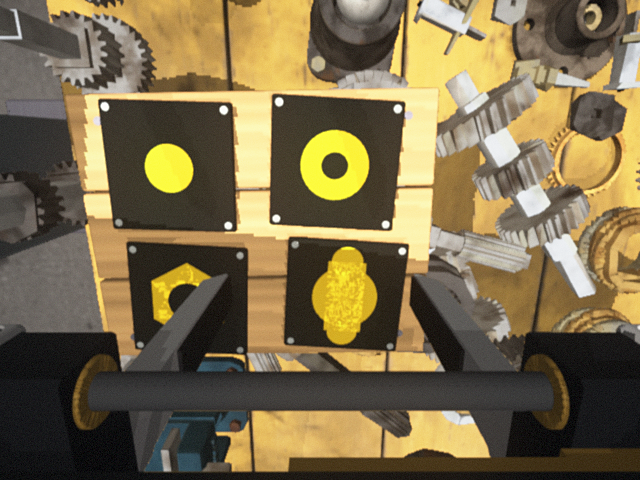

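The scene image shows the crate with four tiles (around 297,212), cylinders at (352,307), (371,360) and (384,377), a nut at (377,299) and a bush at (387,318). The wrist image shows the pin tile at (168,168), bush tile at (335,165), nut tile at (187,298) and ball joint tile at (345,297). I'll zoom in to find the ball joint and the look-alikes.

Run:
```python
from h import *
np.set_printoptions(precision=4,suppress=True)
s=load('scene0');c=s['img'][245:445,210:430];cv2.imwrite('pics/c1.png',cv2.resize(c,(660,600),interpolation=cv2.INTER_CUBIC))
d=load('side0');c=d['img'][190:350,50:350];cv2.imwrite('pics/c2.png',cv2.resize(c,(800,427),interpolation=cv2.INTER_CUBIC))
for n,(u,v) in dict(pA=(352,298),pB=(371,353),pC=(384,370),nut=(377,297),bush=(387,315),spring=(329,280),jar=(398,340)).items(): print(n,dep(s,u,v,1))
for n,(u,v) in dict(nut=(262,303),bush=(227,305),pA=(238,266),pB=(160,283),pC=(136,292)).items(): print('side',n,dep(d,u,v,1))
w=load('wrist0')
m=cv2.inRange(cv2.cvtColor(w['img'],cv2.COLOR_BGR2HSV),(22,150,90),(35,255,255))
for c in cv2.findContours(m,cv2.RETR_EXTERNAL,cv2.CHAIN_APPROX_NONE)[0]:
    if cv2.contourArea(c)>400:
        x,y,ww,h=cv2.boundingRect(c); u,v=x+ww/2-.5,y+h/2-.5; print((u,v,ww,h),onz(w,u,v,.164),dep(w,int(u),int(v)+14))
```

```text
pA [0.5176 0.344  0.0881]
pB [0.5243 0.5426 0.0882]
pC [0.5076 0.6041 0.0892]
nut [0.4175 0.3014 0.0044]
bush [0.4247 0.4057 0.0492]
spring [0.5503 0.2092 0.0244]
jar [0.4372 0.5237 0.091 ]
side nut [0.4339 0.3116 0.0196]
side bush [0.4228 0.401  0.0459]
side pA [0.5168 0.3438 0.0893]
side pB [0.5173 0.5377 0.0892]
side pC [0.5014 0.5959 0.0886]
(180.5, 293.0, 60, 61) [ 0.5593 -0.0175  0.164 ] [0.5917 0.011  0.2444]
(344.0, 295.0, 65, 99) [ 0.6651 -0.0188  0.164 ] [ 0.6653 -0.0284  0.1647]
(168.5, 167.5, 50, 50) [0.5602 0.0623 0.164 ] [0.5594 0.0545 0.165 ]
(334.5, 164.5, 70, 72) [0.6581 0.0641 0.164 ] [0.6579 0.0563 0.165 ]
```

View pics/c1.png

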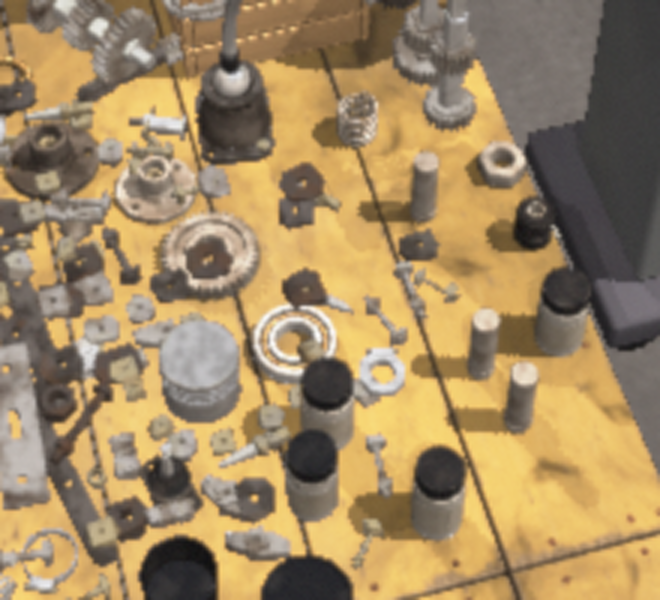

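View pics/c2.png

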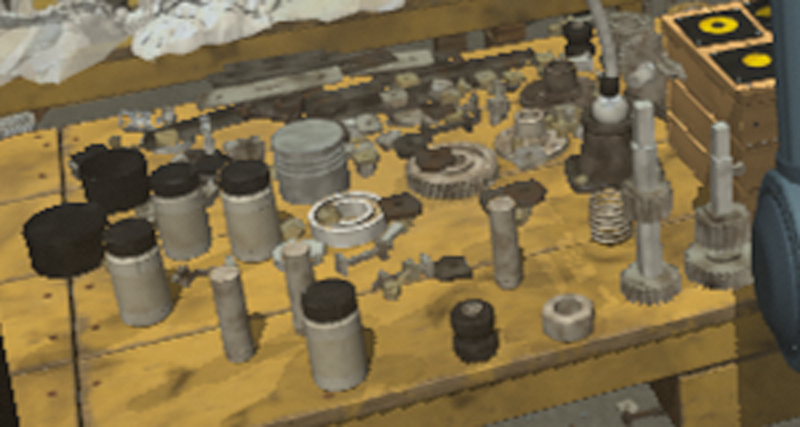

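c1 shows the ball joint candidate at (170,480), which is scene pixel (267,405). The nearest pin is at (425,185) in c1, the nut at (500,162), the bush at (535,222), the spring at (357,120) and the jar at (565,310). c2 agrees. I'll move to look at the first parts from above.

>>> move_arm(
  steps=[
    [0,0,-0.4,0,0,0],
    [0,0,-0.4,0,0,0],
    [0,-0.2,-0.5,0,0,0],
    [0,-0.45,-0.5,0,0,0],
    [0.1,-0.45,-0.5,0,0,0],
    [0.85,-0.45,-0.5,0,0,0],
    [0.85,-0.45,-0.5,0,0,0],
    [0.85,-0.45,-0.5,0,0,0],
    [0.85,-0.45,-0.5,0,0,0],
    [0.85,-0.45,-0.5,0,0,0],
  ],
)

```text
time: 1.4
tool_pos: [0.4694, 0.342, 0.369]
tool_rot: [2.221, 2.222, -0.0]
contact_force: [2.0, -0.6, 0.2]
gripper_width: 1.002
gripper_force: 0.0
```

Run:
```python
from h import *
np.set_printoptions(precision=4,suppress=True)
s=load('scene0')
for u,v in [(266,397),(266,408),(270,412),(262,412),(273,408)]: print(dep(s,u,v,0))
print(telemetry.observe()['tool_pos'])
d=grab('wrist','w1')
```

```text
[0.8358 0.5899 0.0745]
[0.8408 0.6011 0.0362]
[0.8331 0.6179 0.0408]
[0.8527 0.5969 0.0115]
[0.8215 0.5973 0.0192]
[0.4694 0.342  0.369 ]
```

View pics/w1.png

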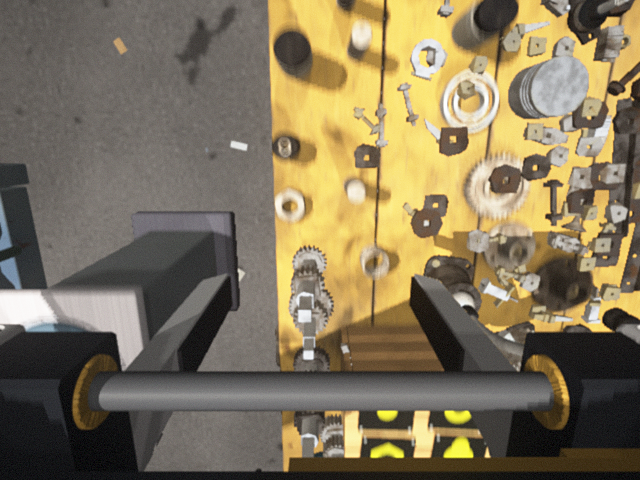

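The wrist image shows the pin top at (357,190), the nut at (290,205), the bush at (286,147) and the spring at (375,262). The ball joint candidate works out at a radius of 1.03 m, which is out of reach. I'll check the other dark objects.

Run:
```python
from h import *
np.set_printoptions(precision=3,suppress=True)
for n in('scene0','side0','w1'):
    d=load(n);P=cloud(d); b=d['img'].max(-1)<75
    m=(b&(d['depth']>0)&(P[...,2]>.015)&(P[...,2]<.1)&(np.hypot(P[...,0],P[...,1])<.95)&(P[...,0]>.36)).astype(np.uint8)
    if n=='w1': m[300:]=0
    k,l,st,ce=cv2.connectedComponentsWithStats(m)
    for i in range(1,k):
        if st[i,4]>12:
            q=P[l==i]; print(n,ce[i],st[i,4],np.median(q,0),q.max(0)-q.min(0),q[:,2].max())
s=load('side0');print(dep(s,267,205,1)); print(dep(load('scene0'),193,287,1))
```

```text
scene0 [243.945 137.745] 55 [ 0.681 -0.548  0.052] [0.045 0.059 0.035] 0.06762824735094064
scene0 [313.302 154.721] 43 [ 0.439 -0.405  0.03 ] [0.05  0.087 0.077] 0.09283859738866651
scene0 [263.714 162.095] 21 [ 0.638 -0.375  0.063] [0.012 0.06  0.034] 0.07025057292173154
scene0 [334.207 179.421] 145 [ 0.404 -0.198  0.069] [0.082 0.054 0.05 ] 0.09869954142805826
scene0 [224.485 187.182] 33 [ 0.805 -0.278  0.062] [0.025 0.041 0.036] 0.07619016963831515
scene0 [306.336 187.799] 134 [ 0.523 -0.184  0.072] [0.057 0.026 0.058] 0.09996348564307977
scene0 [342.183 227.901] 71 [0.46  0.053 0.085] [0.044 0.034 0.035] 0.09906433074227117
scene0 [285.135 284.401] 207 [0.699 0.206 0.043] [0.074 0.083 0.065] 0.07992848401434749
scene0 [210.692 281.385] 13 [0.918 0.111 0.023] [0.022 0.009 0.012] 0.02841218883779062
scene0 [226.571 288.286] 14 [0.875 0.166 0.038] [0.015 0.009 0.021] 0.046810118884210716
scene0 [223.083 297.694] 36 [0.892 0.194 0.029] [0.021 0.026 0.029] 0.04421351119825223
scene0 [387.675 319.517] 120 [0.426 0.416 0.041] [0.04  0.04  0.041] 0.056410140446908175
scene0 [234.167 334.
[... 3342 characters left out ...]
88] 121 [0.88  0.337 0.025] [0.017 0.024 0.009] 0.027945204843841998
w1 [550.611 209.889] 36 [0.83  0.31  0.017] [0.007 0.038 0.007] 0.022557965520091372
w1 [504.636 249.697] 66 [0.763 0.252 0.024] [0.007 0.016 0.021] 0.03636849023412736
w1 [523.389 252.722] 18 [0.791 0.248 0.03 ] [0.003 0.011 0.01 ] 0.036986555700333934
w1 [457.482 277.217] 299 [0.687 0.213 0.046] [0.056 0.023 0.06 ] 0.07527308647724129
w1 [431.957 273.478] 23 [0.652 0.209 0.019] [0.01  0.009 0.008] 0.02394318028765252
w1 [568.072 288.902] 553 [0.867 0.188 0.032] [0.039 0.041 0.033] 0.04793068018111335
w1 [467.194 292.194] 31 [0.701 0.19  0.054] [0.019 0.021 0.061] 0.07684286680537267
[0.96  0.124 0.033]
[0.976 0.138 0.045]
```

Run:
```python
from h import *
s=grab('scene','scene1');d=grab('side','side1')
a=cv2.resize(s['img'][130:280,140:380],(800,500),interpolation=cv2.INTER_CUBIC)
cv2.imwrite('pics/c3.png',a)
```

```text
(no output)
```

View pics/c3.png

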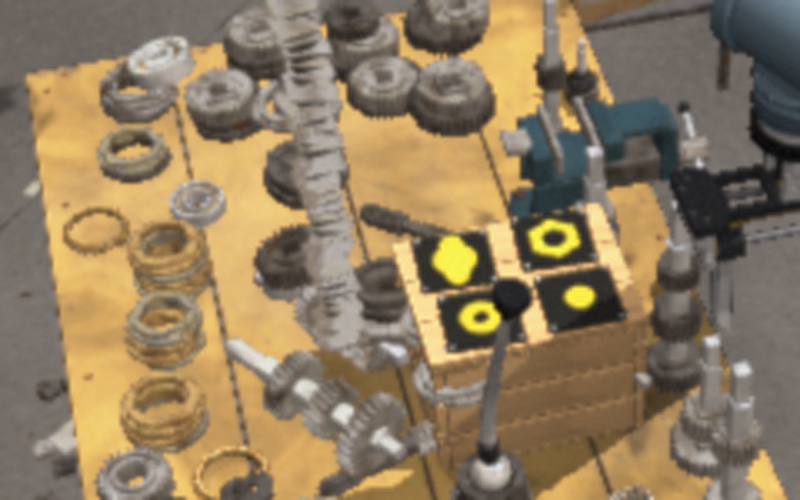

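c3 shows the four tiles on the crate, the lever knob at (512,298), the vice, and rings to the left. There is no ball joint on this side. I'll look closely at the candidate from other views.

Run:
```python
from h import *
np.set_printoptions(precision=3,suppress=True)
def proj(d,p):
    q=d['T'][:3,:3].T@(np.array(p)-d['T'][:3,3]); return (d['K']@(q/q[2]))[:2]
for n in('scene0','side1','w1'): print(n,proj(load(n),(.838,.597,.04)))
s=load('scene1');print('hose',[dep(s,u,v,1) for u,v in((218,40),(225,100),(235,180),(240,225))],'knob',dep(s,294,219,1))
w=load('w1')['img'][0:130,480:640];sd=load('side1')['img'][170:270,60:260]; sc=s['img'][370:430,230:310]
cv2.imwrite('pics/c4.png',np.hstack([cv2.resize(w,(369,300),interpolation=cv2.INTER_CUBIC),cv2.resize(sc,(400,300),interpolation=cv2.INTER_CUBIC)]))
a=cv2.imread('pics/c4.png');b=cv2.resize(sd,(600,300),interpolation=cv2.INTER_CUBIC);b=cv2.copyMakeBorder(b,0,0,0,169,0)
cv2.imwrite('pics/c4.png',np.vstack([a,b]))
```

```text
scene0 [266.589 405.72 ]
side1 [123.772 247.656]
w1 [602.214  -0.154]
hose [array([0.818, 0.381, 1.003]), array([0.82 , 0.383, 0.877]), array([0.822, 0.383, 0.669]), array([0.824, 0.378, 0.522])] knob [0.671 0.278 0.404]
```

View pics/c4.png

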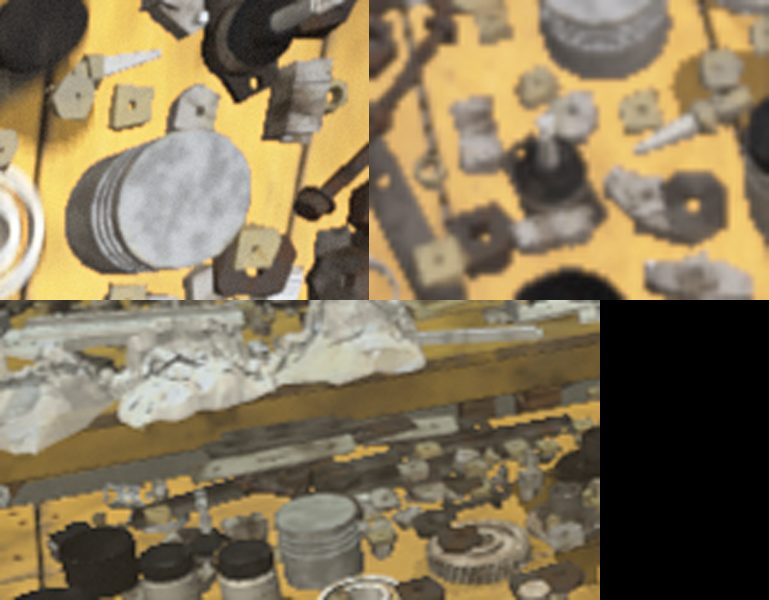

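The candidate has ears and a stud like a ball joint, but it is out of reach. The real one may be hidden behind the crate, so I'll look there while carrying the pin. First I'll measure the nearby parts.

```bash
cat >> h.py <<'E'
def tri(o1,r1,o2,r2):
    A=np.stack([r1,-r2],1); t=np.linalg.lstsq(A,o2-o1,rcond=None)[0]; a=o1+r1*t[0];b=o2+r2*t[1]; return (a+b)/2,np.linalg.norm(a-b)
def top(d,x,y,rad,z0,z1):
    P=cloud(d); m=((np.hypot(P[...,0]-x,P[...,1]-y)<rad)&(P[...,2]>z0)&(P[...,2]<z1)&(d['depth']>0)).astype(np.uint8)
    c=max(cv2.findContours(m,cv2.RETR_EXTERNAL,cv2.CHAIN_APPROX_NONE)[0],key=cv2.contourArea)
    return c, P[m>0]
E
python3 - <<'E'
from h import *
np.set_printoptions(precision=4,suppress=True)
w=load('w1')
for n,x,y,z in(('pin',.517,.344,.089),('nut',.427,.312,.023),('bush',.423,.405,.05),('spring',.55,.21,.05),('jar',.437,.524,.09)):
    uv={}
    for v in('w1','scene1','side1'):
        try:
            c,q=top(load(v),x,y,.035,z-.007,z+.012); M=cv2.minEnclosingCircle(c); uv[v]=M[0]
            print(n,v,np.array(M[0]),M[1],cv2.contourArea(c),'z',np.median(q[:,2]),onz(load(v),*M[0],z),(q[:,:2].max(0)+q[:,:2].min(0))/2)
        except Exception as e: print(n,v,e)
    for v in('scene1','side1'):
        if v in uv: print('  tri',v,tri(*ray(w,*uv['w1']),*ray(load(v),*uv[v])))
P=cloud(w); m=(P[...,2]>.1)&(P[...,0]<.55)&(P[...,1]>.12)&(P[...,1]<.3)&(w['depth']>.3)
print('shafts',P[m].min(0),P[m].max(0))
c,q=top(w,.427,.312,.035,.015,.03); p=np.array([onz(w,*a[0],.023) for a in c],np.float32)[:,:2]
print(cv2.minAreaRect(p*1000))
a=np.degrees(np.arctan2(*(p-p.mean(0)).T[::-1]));r=np.hypot(*(p-p.mean(0)).T)
z=(r**4*np.exp(1j*6*np.radians(a))).sum();print('nut corner angle',np.degrees(np.angle(z))/6)
E
```

```text
pin w1 [356.2907 195.0814] 9.659314155578613 265.5 z 0.0899745152160703 [0.5185 0.3481 0.089 ] [0.5181 0.348 ]
pin scene1 [351.5714 299.1071] 4.146795272827148 42.0 z 0.08846349331030234 [0.5204 0.3483 0.089 ] [0.5194 0.3456]
pin side1 [238. 267.] 5.099119663238525 51.5 z 0.08880908853657621 [0.5125 0.3451 0.089 ] [0.5145 0.3441]
  tri scene1 (array([0.5193, 0.3474, 0.0871]), np.float64(0.001404274210505412))
  tri side1 (array([0.5186, 0.3456, 0.0853]), np.float64(0.0038189767388690237))
nut w1 [290. 208.] 16.55304527282715 709.0 z 0.022796055418586536 [0.4228 0.3184 0.023 ] [0.4225 0.3175]
nut scene1 [377. 298.] 8.062357902526855 133.5 z 0.02170080519035189 [0.4246 0.3183 0.023 ] [0.423  0.3197]
nut side1 [263. 306.] 9.486932754516602 176.0 z 0.021560426854212167 [0.4157 0.3147 0.023 ] [0.4197 0.3138]
  tri scene1 (array([0.4235, 0.3178, 0.0219]), np.float64(0.0017368140764065182))
  tri side1 (array([0.422 , 0.3152, 0.0183]), np.float64(0.004540533691952164))
bush w1 [285.0512 149.8922] 14.241830825805664 584.0 z 0.04802528206495249 [0.4198 0.4066 0.05  ] [0.4198 0.4061]
bush scen
[... 843 characters left out ...]
.003023409496769295))
jar w1 [292.1466  51.4398] 21.077938079833984 1191.5 z 0.0903291885590646 [0.4351 0.5249 0.09  ] [0.4343 0.525 ]
jar scene1 [398.4231 341.0385] 8.16356372833252 165.5 z 0.08984207060978955 [0.437  0.5268 0.09  ] [0.4353 0.525 ]
jar side1 [173. 301.] 10.440406799316406 198.5 z 0.08926366104928485 [0.425  0.5228 0.09  ] [0.4311 0.5222]
  tri scene1 (array([0.4355, 0.5253, 0.0872]), np.float64(0.0012063898111415153))
  tri side1 (array([0.4343, 0.524 , 0.0847]), np.float64(0.004095350731485183))
shafts [0.4279 0.1409 0.1002] [0.475  0.2499 0.2022]
((422.8022766113281, 318.0811767578125), (45.82175827026367, 50.81752395629883), 6.234868049621582)
nut corner angle -23.428331
```

>>> move_arm(
  steps=[
    [0.0138,0.1225,0.1,0,0,0],
    [0.0138,0.1225,0.75,0,0,0],
    [0.0138,0.1225,0.75,0,0,0],
    [0.0138,0.1225,0.75,0,0,0],
    [0.0138,0.1225,0.75,0,0,0],
    [0.0138,0.1225,0.75,0,0,0],
    [0.0138,0.1225,0.835,0,0,0],
    [0.0138,0.1225,0.835,0,0,0],
    [0.0138,0.1225,0.835,0,0,0],
  ],
)

```text
time: 2.68
tool_pos: [0.521, 0.346, 0.0381]
tool_rot: [2.221, 2.22, 0.006]
contact_force: [0.4, -0.6, -0.0]
gripper_width: 0.998
gripper_force: 0.0
```

>>> move_arm(
  steps=[
    [0,0,0,0,0,0],
    [0,0,0,0,0,0],
    [0,0,0,0,0,0],
    [0,0,0,0,0,0],
    [0,0,0,0,0,0],
    [0,0,0,0,0,0],
  ],
  gripper=1,
  squeeze=25,
)

```text
time: 3.42
tool_pos: [0.519, 0.3455, 0.0351]
tool_rot: [-2.221, -2.221, 0.0]
contact_force: [0.8, 0.9, 0.4]
gripper_width: 0.399
gripper_force: 0.0
```

>>> move_arm(
  steps=[
    [0,0,0,0,0,0],
    [0,0,0,0,0,0],
    [0,0,0,0,0,0],
    [0,0,-0.3,0,0,0],
    [0,0,-0.5,0,0,0],
    [0,0,-0.75,0,0,0],
    [0,0,-0.75,0,0,0],
    [0,0,-0.75,0,0,0],
    [0,0,-0.75,0,0,0],
    [0,0,-0.75,0,0,0],
  ],
)

```text
time: 4.68
tool_pos: [0.5181, 0.3451, 0.332]
tool_rot: [-2.22, -2.22, 0.007]
contact_force: [-0.6, -0.0, -4.7]
gripper_width: 0.271
gripper_force: 25.0
```

>>> move_arm(
  steps=[
    [0,-0.12,0,0,0,0],
    [-0.1,-0.12,0,0,0,0],
    [-0.71,-0.12,0,0,0,0],
    [-0.71,-0.12,0,0,0,0],
    [-0.71,-0.12,0,0,0,0],
    [-0.71,-0.12,0,0,0,0],
    [-0.71,0.1,0,0,0,0],
    [-0.71,0.1,0,0,0,0],
    [-0.71,0.1,0,0,0,0],
    [-0.71,0.1,0,0,0,0],
  ],
)

```text
time: 5.92
tool_pos: [0.5577, 0.0617, 0.3326]
tool_rot: [-2.219, -2.219, 0.005]
contact_force: [-0.9, 0.4, -4.4]
gripper_width: 0.268
gripper_force: 25.0
```

```bash
cat > m.py <<'E'
from h import *
np.set_printoptions(precision=4,suppress=True)
# tile yellow shapes: list centres on z=.164
def tiles(d,zt=.164):
    hsv=cv2.cvtColor(d['img'],cv2.COLOR_BGR2HSV); m=cv2.inRange(hsv,(22,150,70),(35,255,255))
    for c in cv2.findContours(m,cv2.RETR_EXTERNAL,cv2.CHAIN_APPROX_NONE)[0]:
        if cv2.contourArea(c)>300:
            p=np.array([onz(d,*a[0],zt) for a in c],np.float32)[:,:2]; r=cv2.minAreaRect(p*1000); print(c.reshape(-1,2).mean(0),'px; rect mm',np.array(r[0]),np.array(r[1]),r[2])
E
python3 - <<'E'
from m import *
d=grab('wrist','w2'); print(telemetry.observe()['tool_pos']); tiles(d)
E
```

```text
[0.5578 0.0618 0.3335]
[416.5217 286.4565] px; rect mm [665.4733 -20.0728] [63.5985 43.3198] 59.43526840209961
[323.3377 215.3377] px; rect mm [560.7485  62.001 ] [28.8578 29.3134] 0.07077126950025558
[415.3636 213.9273] px; rect mm [658.5649  63.6243] [41.63   41.1263] 0.09227247536182404
```

View pics/w2.png

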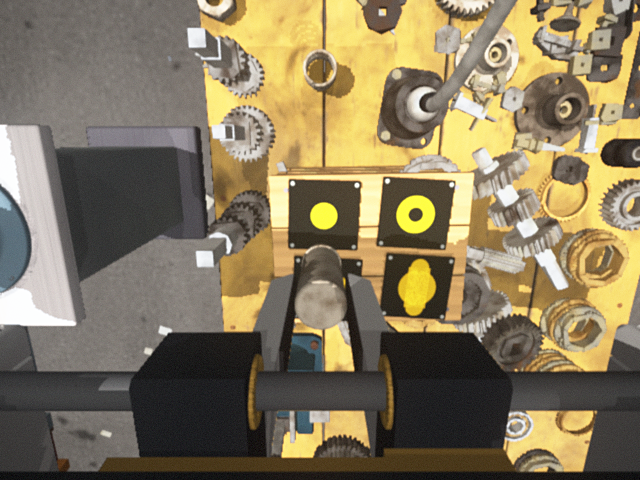

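w2 shows the held pin top at (325,300), the pin disc at (323,215), the bush disc at (415,214), the ball joint outline at (416,286) and the lever at (430,100). I still see no ball joint here.

Run:
```python
from m import *
d=load('w2'); P=cloud(d); v,u=np.mgrid[:480,:640]
m=(abs(u-323)<35)&(v>230)&(v<340)&(d['depth']>0)
q=P[m]; print(np.histogram(q[:,2],bins=np.arange(.1,.46,.02)))
t=q[(q[:,2]>.375)]; print(len(t),np.median(t,0),t.min(0),t.max(0))
for vv in range(235,340,8): print(vv,P[vv,322],d['img'][vv,322])
```

```text
(array([   0,    0,  186, 1835,    0,    0,    0,    0,    0,   16,  233,
        269,  356,  677, 2657,  397,   69]), array([0.1 , 0.12, 0.14, 0.16, 0.18, 0.2 , 0.22, 0.24, 0.26, 0.28, 0.3 ,
       0.32, 0.34, 0.36, 0.38, 0.4 , 0.42, 0.44]))
3354 [0.5597 0.0669 0.3865] [0.5428 0.0505 0.375 ] [0.5767 0.0759 0.4311]
235 [0.5592 0.0405 0.1632] [35 46 53]
243 [0.5592 0.0694 0.2987] [43 59 66]
251 [0.5592 0.0709 0.3231] [ 77  91 101]
259 [0.5592 0.0724 0.344 ] [72 83 95]
267 [0.5592 0.0743 0.3634] [78 88 98]
275 [0.5592 0.0752 0.3779] [57 70 79]
283 [0.5592 0.0741 0.3857] [160 182 196]
291 [0.5592 0.07   0.3856] [142 162 176]
299 [0.5592 0.0669 0.3879] [133 153 166]
307 [0.5592 0.062  0.3864] [131 154 166]
315 [0.5592 0.0578 0.3865] [130 149 163]
323 [0.5592 0.0544 0.3881] [130 151 167]
331 [ 0.5595 -0.1676 -0.0028] [ 69 118 156]
339 [ 0.5595 -0.1822 -0.0021] [ 61 109 143]
```

Run:
```python
from m import *
def lean(d,x,y,z0,z1,r=.025):
    P=cloud(d); m=(np.hypot(P[...,0]-x,P[...,1]-y)<r)&(P[...,2]>z0)&(P[...,2]<z1)&(d['depth']>0)
    q=P[m]; 
    if len(q)<15: return len(q)
    v,u=np.nonzero(m); # mid-line per z bin
    o=[]
    for a in np.arange(z0,z1,.012):
        s=q[(q[:,2]>=a)&(q[:,2]<a+.012)]
        if len(s)>2:o.append((a+.006,*np.median(s[:,:2],0)))
    o=np.array(o); return len(q),np.polyfit(o[:,0],o[:,1],1)[0],np.polyfit(o[:,0],o[:,2],1)[0],np.median(q,0)
for n in('scene','side'):
    d=grab(n,n+'2'); print(n,'held low',lean(d,.559,.0645,.29,.34),'high',lean(d,.559,.0645,.36,.39))
    print(n,'ref pB',lean(d,.52,.54,.01,.08),'pC',lean(d,.504,.6,.01,.08))
w=load('w1'); print('w ref pB',lean(w,.52,.54,.01,.08)); print('w2 held',lean(load('w2'),.559,.0645,.29,.38),'w1 pA',lean(w,.5186,.347,.01,.08))
```

```text
scene held low (80, np.float64(0.012029307478937731), np.float64(0.10821799403947989), array([0.5625, 0.0671, 0.3217])) high (115, np.float64(0.011950386492297575), np.float64(-0.13015909236632936), array([0.5593, 0.0698, 0.3806]))
scene ref pB (120, np.float64(-0.015105719853643734), np.float64(0.01285082392927955), array([0.5262, 0.5474, 0.0466])) pC (124, np.float64(-0.016734511563529602), np.float64(0.012100226704235089), array([0.5108, 0.6113, 0.0458]))
side held low (151, np.float64(-0.02653341641531137), np.float64(0.023801558161903574), array([0.5467, 0.0603, 0.3195])) high (114, np.float64(0.6826569201622308), np.float64(0.21870490167348536), array([0.5494, 0.0683, 0.3757]))
side ref pB (167, np.float64(-0.045696499606585644), np.float64(-0.14086816839583483), array([0.5084, 0.5418, 0.0583])) pC (291, np.float64(0.022905601079995654), np.float64(-0.009726348122638255), array([0.4927, 0.5999, 0.0443]))
w ref pB (240, np.float64(0.00025596292359772693), np.float64(-0.00902727749650572), array([0.5152, 0.5286, 0.0454]))
w2 held (1661, np.float64(0.002054183356785107), np.float64(0.056608184281214696), array([0.5586, 0.0715, 0.358 ])) w1 pA (123, np.float64(0.024296339479378967), np.float64(0.008476049004837052), array([0.5118, 0.3581, 0.0436]))
```

>>> move_arm(
  steps=[
    [0.005,0.004,0,0,0.025,0],
    [0.005,0.004,0.15,0,0.025,0],
    [0.005,0.004,0.28,0,0.025,0],
    [0.005,0.004,0.28,0,0.025,0],
    [0.005,0.004,0.31,0,0.025,0],
    [0.005,0.004,0.31,0,0.025,0],
    [0.005,0.004,0.31,0,0.025,0],
    [0.005,0.004,0.31,0,0.025,0],
  ],
)

```text
time: 7.08
tool_pos: [0.5613, 0.0635, 0.2124]
tool_rot: [-2.182, -2.182, -0.088]
contact_force: [1.7, 0.6, -4.4]
gripper_width: 0.273
gripper_force: 25.0
```

Run:
```python
from m import *
d=grab('wrist','w3'); print(telemetry.observe()['tool_pos'])
P=cloud(d); q=P[(abs(P[...,0]-.56)<.016)&(abs(P[...,1]-.062)<.02)&(P[...,2]>.255)&(P[...,2]<.275)&(d['depth']>0)]
print('top',np.median(q,0),q.min(0),q.max(0))
u=323
for z in np.arange(.175,.26,.015):
    s=P[(abs(P[...,0]-.5605)<.003)&(abs(P[...,1]-.07)<.02)&(abs(P[...,2]-z)<.004)&(d['depth']>0)]; print(z,np.median(s[:,1]) if len(s) else None)
tiles(d)
```

```text
[0.5611 0.0635 0.212 ]
top [0.5609 0.0635 0.2658] [0.544  0.0475 0.255 ] [0.576  0.0736 0.275 ]
0.175 0.07375245523784849
0.19 0.07381867141872936
0.20500000000000002 0.07355529652859719
0.22000000000000003 0.07345086293982961
0.23500000000000004 0.07324195709341261
0.25000000000000006 0.07318535140743743
[322.2719 352.5438] px; rect mm [563.525  -15.8175] [35.9183 47.1463] 89.94403076171875
[454.6667 325.3333] px; rect mm [666.6274   6.6247] [14.1369 25.1797] 89.95935821533203
[448.6078 252.1242] px; rect mm [658.2322  63.6429] [41.0454 40.9844] 67.77320861816406
```

>>> move_arm(
  steps=[
    [0,0,0.015,0,0,0],
    [0,0,0.022,0,0,0],
    [0,0,0.028,0,0,0],
    [0,0,0.028,0,0,0],
    [0,0,0.028,0,0,0],
  ],
)

```text
time: 7.75
tool_pos: [0.5607, 0.0645, 0.2006]
tool_rot: [-2.181, -2.181, -0.086]
contact_force: [-2.4, 0.0, 1.6]
gripper_width: 0.271
gripper_force: 25.0
```

>>> move_arm(
  steps=[
    [0,0,0,0,0,0],
    [0,0,0,0,0,0],
    [0,0,0,0,0,0],
    [0,0,-0.1,0,0,0],
    [0,0,-0.35,0,0,0],
    [0,0,-0.35,0,0,0],
    [0,0,-0.5,0,-0.025,0],
    [-0.45,0,-0.5,0,-0.025,0],
    [-0.45,0,-0.5,0,-0.025,0],
    [-0.45,0,-0.5,0,-0.025,0],
  ],
  gripper=0.4,
)

```text
time: 9.0
tool_pos: [0.5605, -0.1325, 0.3851]
tool_rot: [2.221, 2.221, 0.0]
contact_force: [-0.0, -0.4, 1.2]
gripper_width: 0.603
gripper_force: 0.0
```

Run:
```python
from m import *
d=grab('wrist','w4'); print(telemetry.observe()['tool_pos']);tiles(d)
c,q=top(d,.5607,.062,.035,.24,.27); M=cv2.minEnclosingCircle(c); print('pin top',M,np.median(q[:,2]),onz(d,*M[0],.254))
```

```text
[ 0.5598 -0.1383  0.3836]
[322.2895 115.3289] px; rect mm [564.032  -26.7805] [60.0324 47.4418] 89.27055358886719
[412.5613 111.0387] px; rect mm [665.0964 -23.8928] [70.41   43.3275] 86.96207427978516
[411.1756  28.7634] px; rect mm [657.8186  59.8453] [40.6016 48.9957] 2.9526207447052
pin top ((320.5, 2.653846263885498), 14.740958213806152) 0.25359918900188727 [0.5611 0.0559 0.254 ]
```

View pics/w4.png

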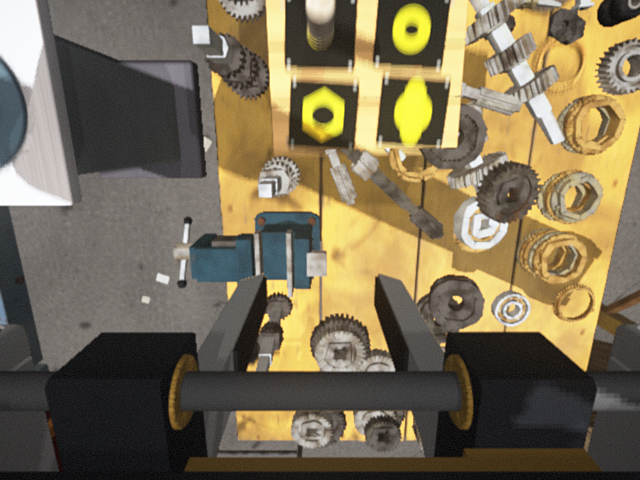

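w4 shows the pin standing on its tile, with the nut, bush and ball joint outlines clear. Going back to c3, the small dark body with a bright stud at (580,85), next to the vice at about (0.44,-0.40), is the reachable ball joint. Next is the nut.

>>> move_arm(
  steps=[
    [0,-0.17,0,0,0,0],
    [0.1,-0.343,0,0,0,0],
    [1,-0.343,0,0,0,0],
    [1,-0.343,0,0,0,0],
    [1,-0.343,0,0,0,0],
    [1,-0.343,0,0,0,0],
    [1,-0.343,0,0,0,0],
    [1,-0.343,0,0,0,0],
    [1,-0.343,0,0,0,0],
    [1,-0.343,0,0,0,0],
  ],
  gripper=0,
)

```text
time: 10.3
tool_pos: [0.4234, 0.2691, 0.3852]
tool_rot: [2.221, 2.222, -0.0]
contact_force: [-0.0, -0.0, 0.7]
gripper_width: 0.999
gripper_force: 0.0
```

>>> move_arm(
  steps=[
    [0.14,0,0,0,0,-0.036],
    [0.14,0,0.1,0,0,-0.036],
    [0.14,0,0.25,0,0,-0.036],
    [0.14,0,0.25,0,0,-0.036],
    [0.14,0,0.25,0,0,-0.036],
    [0.14,0,0.25,0,0,-0.036],
  ],
)

```text
time: 11.05
tool_pos: [0.4253, 0.3256, 0.2891]
tool_rot: [2.092, 2.341, 0.009]
contact_force: [-0.0, -0.0, -0.3]
gripper_width: 1.002
gripper_force: 0.0
```

```bash
cat >> m.py <<'E'
def delta(p):
    s=telemetry.observe(); Rm=R.from_rotvec(s['tool_rot']).as_matrix(); t=(Rm.T@(np.array(p)-s['tool_pos']))/.4
    print('pos',s['tool_pos'],'shares for',p,t,'tool y az',np.degrees(np.arctan2(Rm[1,1],Rm[0,1])))
E
python3 - <<'E'
from m import *
d=grab('wrist','w5'); s=telemetry.observe(); print(s['tool_pos'],s['qvel'])
c,q=top(d,.4228,.318,.035,.013,.03); p=np.array([onz(d,*a[0],.023) for a in c],np.float32)[:,:2]
print(np.median(q[:,2]),cv2.minAreaRect(p*1000),cv2.minEnclosingCircle(p*1000))
print('tri',tri(*ray(d,*cv2.minEnclosingCircle(c)[0]),*ray(load('w1'),290,208)))
r=cv2.minAreaRect(p*1000)[0]
delta((r[0]/1000,r[1]/1000,.004))
E
```

```text
[0.425  0.3256 0.2887] [ 0.0063  0.0056  0.0149  0.0013 -0.0038 -0.0007]
0.022730038117805246 ((422.0538330078125, 317.862548828125), (50.76707077026367, 46.181941986083984), 36.70689010620117) ((422.4999084472656, 318.1903076171875), 26.18789291381836)
tri (array([0.4225, 0.318 , 0.0201]), np.float64(0.00019954114706151506))
pos [0.425  0.3256 0.2887] shares for (0.4220538330078125, 0.317862548828125, 0.004) [-0.0197 -0.0133  0.7116] tool y az 6.442639429605798
```

>>> move_arm(
  steps=[
    [-0.019,-0.013,0.2,0,0,0],
    [-0.019,-0.013,0.6,0,0,0],
    [-0.019,-0.013,0.6,0,0,0],
    [-0.019,-0.013,0.6,0,0,0],
    [-0.019,-0.013,0.6,0,0,0],
    [-0.019,-0.013,0.68,0,0,0],
    [-0.019,-0.013,0.708,0,0,0],
    [-0.019,-0.013,0.708,0,0,0],
    [-0.019,-0.013,0.708,0,0,0],
  ],
)

```text
time: 12.22
tool_pos: [0.4206, 0.3179, 0.004]
tool_rot: [2.091, 2.343, 0.005]
contact_force: [0.4, -0.4, 0.4]
gripper_width: 0.999
gripper_force: 0.0
```

>>> move_arm(
  steps=[
    [0,0,0,0,0,0],
    [0,0,0,0,0,0],
    [0,0,0,0,0,0],
    [0,0,0,0,0,0],
    [0,0,0,0,0,0],
    [0,0,0,0,0,0],
    [0,0,0,0,0,0],
  ],
  gripper=1,
  squeeze=30,
)

```text
time: 13.1
tool_pos: [0.4191, 0.3171, 0.002]
tool_rot: [-2.092, -2.343, 0.0]
contact_force: [-0.3, -1.0, 0.9]
gripper_width: 0.296
gripper_force: 0.0
```

Run:
```python
from m import *
d=grab('wrist','w6'); s=telemetry.observe(); print(s['tool_pos'],s['gripper_width'],s['gripper_force'])
a=grab('side','side6')
c=cv2.resize(a['img'][260:340,200:330],(390,240)); w=cv2.resize(d['img'][130:430,180:460],(280,300))
cv2.imwrite('pics/c5.png',np.hstack([c[:240],w[:240]]))
```

```text
[0.4191 0.3171 0.002 ] 0.24592142239860246 0.0
```

View pics/c5.png

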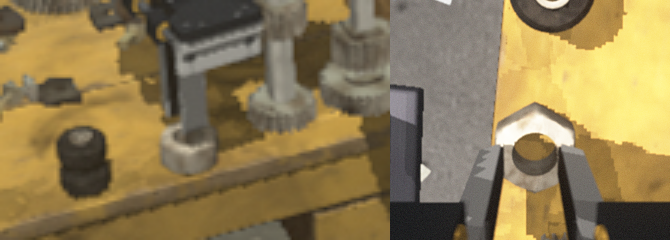

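c5 shows the nut between the fingers: the finger tips overlap its left and right edges at about (500,150) and (565,150). I'll check whether the fingers have stopped.

>>> move_arm(
  steps=[
    [0,0,0,0,0,0],
    [0,0,0,0,0,0],
    [0,0,0,0,0,0],
  ],
)

```text
time: 13.58
tool_pos: [0.4191, 0.3171, 0.002]
tool_rot: [-2.092, -2.343, 0.0]
contact_force: [-0.2, 0.2, -0.1]
gripper_width: 0.006
gripper_force: 0.0
```

Run:
```python
from m import *
d=grab('wrist','w7'); s=telemetry.observe(); print(s['tool_pos'],s['gripper_width'],s['gripper_force'],s['contact_force'])
P=cloud(d)
for v in(285,300,315):
    row=[(u,*P[v,u]) for u in range(270,375,6)]; print(v); print(np.array(row))
cv2.imwrite('pics/c6.png',cv2.resize(d['img'][180:400,210:430],(600,600),interpolation=cv2.INTER_CUBIC))
```

```text
[0.4191 0.3172 0.0021] 0.008903246915596102 0.0 [ 0.3485 -0.1016 -0.2832]
285
[[270.       0.3173  -0.0009  -0.7186]
 [276.       0.3333  -0.0008  -0.7227]
 [282.       0.3967   0.3033   0.0001]
 [288.       0.4016   0.3136   0.0238]
 [294.       0.4049   0.3133   0.022 ]
 [300.       0.4088   0.3276   0.0558]
 [306.       0.4116   0.3273   0.0542]
 [312.       0.4145   0.3279   0.0549]
 [318.       0.4175   0.326    0.0494]
 [324.       0.4204   0.3267   0.0504]
 [330.       0.423    0.3287   0.0545]
 [336.       0.4257   0.3295   0.0557]
 [342.       0.4287   0.3294   0.0547]
 [348.       0.4355   0.3173   0.0232]
 [354.       0.4389   0.3176   0.0231]
 [360.       0.4423   0.318    0.0232]
 [366.       0.4498   0.3095   0.0003]
 [372.       0.4535   0.3101   0.0007]]
300
[[270.       0.3205  -0.0466  -0.7214]
 [276.       0.3369  -0.0457  -0.7234]
 [282.       0.3976   0.2929  -0.0001]
 [288.       0.4023   0.3032   0.021 ]
 [294.       0.4071   0.3268   0.0714]
 [300.       0.4097   0.3274   0.0721]
 [306.       0.4123   0.3274   0.0713]
 [312.       0.4148   0.3275   0.071 ]
 [3
[... 394 characters left out ...]
270.       0.3241  -0.0919  -0.7207]
 [276.       0.3408  -0.0904  -0.7216]
 [282.       0.3985   0.2825   0.0002]
 [288.       0.4024   0.2837   0.0016]
 [294.       0.4081   0.3269   0.0855]
 [300.       0.4104   0.3275   0.0861]
 [306.       0.4128   0.3274   0.0855]
 [312.       0.4151   0.3283   0.0867]
 [318.       0.4176   0.3267   0.083 ]
 [324.       0.42     0.3271   0.0832]
 [330.       0.4222   0.3289   0.0863]
 [336.       0.4245   0.3291   0.0861]
 [342.       0.427    0.3289   0.0853]
 [348.       0.4292   0.3295   0.0859]
 [354.       0.4449   0.2883   0.0012]
 [360.       0.449    0.2881  -0.0002]
 [366.       0.4528   0.2887   0.0002]
 [372.       0.4568   0.2889  -0.0003]]
```

View pics/c6.png

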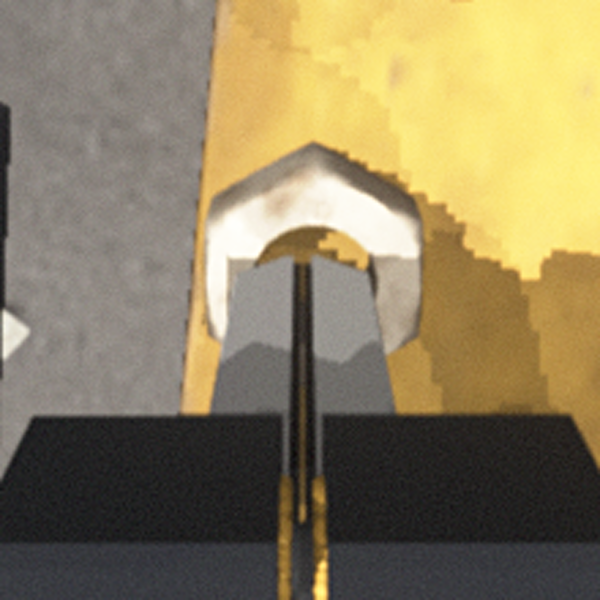

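c6 shows the fingers fully shut above the nut, which hasn't moved. They never touched it, because their tips end near pixel row 277 in the full image. I'll measure where the tips really are relative to the reported TCP.

Run:
```python
from m import *
d=load('w7'); P=cloud(d); T=np.eye(4)
for u in (300,306,336,342):
    print(u,[(v,round(float(P[v,u,1]),4),round(float(P[v,u,2]),4)) for v in range(266,294,2)])
d=load('w0') if 0 else load('wrist0'); P=cloud(d)
for n,tcp in(('wrist0',(.6493,0,.168)),('w4',(.5598,-.1383,.3836)),('w2',(.5578,.0618,.333))):
    d=load(n);P=cloud(d); q=P[(d['depth']>0)&(abs(P[...,0]-tcp[0])<.065)&(abs(P[...,1]-tcp[1])<.014)&(P[...,2]>tcp[2]-.02)&(P[...,2]<tcp[2]+.1)]
    print(n,'min z of fingers rel TCP',np.percentile(q[:,2],[0,1,3,10])-tcp[2], len(q))
```

```text
300 [(266, 0.3259, 0.0242), (268, 0.3243, 0.023), (270, 0.3231, 0.0229), (272, 0.3221, 0.0234), (274, 0.3207, 0.0229), (276, 0.3194, 0.0227), (278, 0.3187, 0.0241), (280, 0.327, 0.048), (282, 0.3274, 0.0515), (284, 0.327, 0.0531), (286, 0.3272, 0.056), (288, 0.3272, 0.0585), (290, 0.3267, 0.0597), (292, 0.3277, 0.0641)]
306 [(266, 0.326, 0.0233), (268, 0.3247, 0.0232), (270, 0.3945, 0.2179), (272, 0.3144, 0.0016), (274, 0.3128, 0.0009), (276, 0.3111, 0.0001), (278, 0.3275, 0.0457), (280, 0.3274, 0.0481), (282, 0.3274, 0.0507), (284, 0.3276, 0.0538), (286, 0.3278, 0.0567), (288, 0.3276, 0.0586), (290, 0.3277, 0.0612), (292, 0.3276, 0.0632)]
336 [(266, 0.3196, -0.0009), (268, 0.3186, 0.0003), (270, 0.317, -0.0007), (272, 0.3163, 0.0011), (274, 0.3148, 0.0005), (276, 0.3136, 0.0008), (278, 0.3292, 0.0456), (280, 0.3291, 0.048), (282, 0.3287, 0.0499), (284, 0.3292, 0.0537), (286, 0.3291, 0.056), (288, 0.3289, 0.0579), (290, 0.3289, 0.0604), (292, 0.3289, 0.0626)]
342 [(266, 0.3281, 0.0229), (268, 0.3272, 0.0236), (270, 0.3174, -0.0007), (272, 0.3169, 0.0014), (274, 0.3151, 0.0003), (276, 0.3138, 0.0005), (278, 0.3124, 0.0001), (280, 0.3288, 0.0464), (282, 0.3293, 0.0505), (284, 0.3295, 0.0537), (286, 0.3294, 0.0559), (288, 0.3297, 0.0592), (290, 0.3294, 0.0607), (292, 0.3296, 0.0636)]
wrist0 min z of fingers rel TCP [-0.0151 -0.0092 -0.0084 -0.0075] 15149
w4 min z of fingers rel TCP [0.0375 0.0392 0.0417 0.0484] 1674
w2 min z of fingers rel TCP [-0.0199 -0.0129 -0.0011  0.0307] 7716
```

The finger tips sit about 43 mm short of the reported TCP (z 0.046 against 0.002), which is why they missed. I'll open, re-measure the open tips, and go lower carefully.

>>> move_arm(
  steps=[
    [0,0,0,0,0,0],
    [0,0,0,0,0,0],
    [0,0,0,0,0,0],
    [0,0,0,0,0,0],
    [0,0,0,0,0,0],
    [0,0,0,0,0,0],
    [0,0,0,0,0,0],
  ],
  gripper=0.1,
)

```text
time: 14.5
tool_pos: [0.4191, 0.3171, 0.002]
tool_rot: [-2.092, -2.343, 0.0]
contact_force: [-0.3, -0.6, 0.5]
gripper_width: 0.71
gripper_force: 0.0
```

Run:
```python
from m import *
d=grab('wrist','w8'); s=telemetry.observe();t=s['tool_pos']; print(t,s['gripper_width'])
P=cloud(d); Rm=R.from_rotvec(s['tool_rot']).as_matrix(); L=(P-t)@Rm
m=(d['depth']>0)&(abs(L[...,0])<.012)&(abs(L[...,1])<.07)&(abs(L[...,1])>.03)&(L[...,2]<-.028)&(L[...,2]>-.1)
for sgn in(-1,1):
    q=L[m&(L[...,1]*sgn>0)]; print(sgn,len(q),'z',np.percentile(q[:,2],[90,97,99,100]),'y',np.percentile(q[:,1],[1,50,99]),'x',q[:,0].min(),q[:,0].max())
c,q=top(d,.4228,.318,.035,.013,.03); p=np.array([onz(d,*a[0],.023) for a in c],np.float32)[:,:2]; print(cv2.minAreaRect(p*1000))
```

```text
[0.4191 0.3171 0.0021] 0.7572533716539674
-1 2996 z [-0.0484 -0.0411 -0.0379 -0.0358] y [-0.0447 -0.0346 -0.0326] x -0.007091564201365523 0.011939315847724157
1 2987 z [-0.0486 -0.041  -0.0379 -0.0355] y [0.0339 0.0358 0.0459] x -0.007208184730660972 0.011984976402093872
((422.0870666503906, 318.72772216796875), (45.213226318359375, 52.66381072998047), 5.045353412628174)
```

>>> move_arm(
  steps=[
    [0.002,0.007,0,0,0,0],
    [0.002,0.007,0.04,0,0,0],
    [0.002,0.007,0.065,0,0,0],
    [0.002,0.007,0.075,0,0,0],
    [0.002,0.007,0.08,0,0,0],
    [0.002,0.007,0.08,0,0,0],
  ],
)

```text
time: 15.3
tool_pos: [0.4219, 0.3183, -0.0299]
tool_rot: [2.092, 2.343, 0.0]
contact_force: [-0.2, 0.8, 0.1]
gripper_width: 0.899
gripper_force: 0.0
```

Run:
```python
from m import *
d=grab('wrist','w9'); s=telemetry.observe();t=s['tool_pos']; print(t,s['gripper_width'],s['contact_force'])
P=cloud(d); Rm=R.from_rotvec(s['tool_rot']).as_matrix(); L=(P-t)@Rm
for v in range(262,284,3): print(v,[ (u,np.round(L[v,u],3).tolist(),round(float(P[v,u,2]),3)) for u in (228,236,404,412)])
cv2.imwrite('pics/c7.png',d['img'][180:420,180:460])
```

```text
[ 0.422   0.3184 -0.0297] 0.8993856674420578 [0.9764 0.5175 0.0194]
262 [(228, [-0.229, -0.24, 0.692], -0.722), (236, [-0.227, -0.218, 0.687], -0.717), (404, [0.015, 0.045, -0.03], 0.0), (412, [0.015, 0.049, -0.03], -0.0)]
265 [(228, [-0.236, -0.24, 0.69], -0.72), (236, [-0.237, -0.22, 0.692], -0.721), (404, [0.013, 0.045, -0.029], -0.0), (412, [0.013, 0.05, -0.03], -0.0)]
268 [(228, [-0.245, -0.241, 0.69], -0.72), (236, [-0.245, -0.22, 0.691], -0.721), (404, [0.011, 0.045, -0.029], -0.001), (412, [0.011, 0.05, -0.029], -0.0)]
271 [(228, [-0.254, -0.242, 0.692], -0.722), (236, [-0.252, -0.22, 0.689], -0.718), (404, [0.01, 0.045, -0.031], 0.001), (412, [0.01, 0.05, -0.03], 0.0)]
274 [(228, [-0.262, -0.242, 0.691], -0.721), (236, [0.011, -0.043, -0.038], 0.008), (404, [0.008, 0.045, -0.03], 0.001), (412, [0.008, 0.05, -0.03], 0.0)]
277 [(228, [0.011, -0.046, -0.042], 0.012), (236, [0.009, -0.043, -0.037], 0.008), (404, [0.01, 0.043, -0.038], 0.009), (412, [0.011, 0.047, -0.043], 0.013)]
280 [(228, [0.012, -0.045, -0.047], 0.017), (236, [0.009, -0.042, -0.042], 0.012), (404, [0.009, 0.043, -0.042], 0.012), (412, [0.011, 0.046, -0.045], 0.015)]
283 [(228, [0.011, -0.044, -0.05], 0.02), (236, [0.009, -0.042, -0.045], 0.015), (404, [0.008, 0.043, -0.042], 0.012), (412, [0.011, 0.045, -0.049], 0.02)]
```

View pics/c7.png

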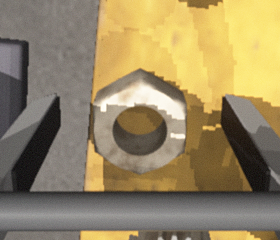

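c7 shows the nut centred between the open fingers, with the tips about 7 mm above the table. I'll go 3 mm lower and close.

>>> move_arm(
  steps=[
    [0,0,0.008,0,0,0],
    [0,0,0.008,0,0,0],
    [0,0,0.008,0,0,0],
    [0,0,0.008,0,0,0],
    [0,0,0.008,0,0,0],
    [0,0,0.008,0,0,0],
    [0,0,0.008,0,0,0],
  ],
  gripper=1,
)

```text
time: 16.23
tool_pos: [0.4218, 0.3182, -0.0331]
tool_rot: [-2.092, -2.343, 0.0]
contact_force: [-1.1, -0.5, 0.4]
gripper_width: 0.489
gripper_force: 30.0
```

>>> move_arm(
  steps=[
    [0,0,-0.1,0,0,0],
    [0,0,-0.25,0,0,0],
    [0,0,-0.75,0,0,0],
    [0,0,-0.75,0,0,0],
    [0,0,-0.75,0,0,0],
    [0,0,-0.75,0,0,0],
    [0,0,-0.75,0,0,0],
  ],
)

```text
time: 17.1
tool_pos: [0.4215, 0.3181, 0.2659]
tool_rot: [-2.092, -2.343, 0.001]
contact_force: [-0.4, -0.4, -2.5]
gripper_width: 0.484
gripper_force: 30.0
```

>>> move_arm(
  steps=[
    [-0.88,0.26,0,0,0,0.036],
    [-0.88,0.26,0,0,0,0.036],
    [-0.88,0.26,0,0,0,0.036],
    [-0.88,0.26,0,0,0,0.036],
    [-0.88,0.26,0,0,0,0.036],
    [-0.88,0.26,0,0,0,0.036],
    [-0.88,0.26,0,0,0,0.036],
    [-0.88,0.26,0,0,0,0.036],
    [-0.88,0.26,0,0,0,0.036],
  ],
)

```text
time: 18.23
tool_pos: [0.564, -0.0184, 0.2655]
tool_rot: [-2.218, -2.222, 0.002]
contact_force: [-0.7, 0.3, -2.0]
gripper_width: 0.487
gripper_force: 30.0
```

Run:
```python
from m import *
d=grab('wrist','w10'); s=telemetry.observe(); print(s['tool_pos'],s['gripper_width'],s['contact_force'],s['qvel'])
tiles(d)
c,q=top(d,.5607,.062,.03,.245,.27); M=cv2.minEnclosingCircle(c); print('pin top',M,np.median(q[:,2]),onz(d,*M[0],.254))
P=cloud(d); L=(P-s['tool_pos'])@R.from_rotvec(s['tool_rot']).as_matrix()
q=L[(d['depth']>0)&(abs(L[...,0])<.035)&(abs(L[...,1])<.022)&(L[...,2]>-.065)&(L[...,2]<-.03)]; print(len(q),np.histogram(q[:,2],bins=np.arange(-.065,-.029,.005)),'x',np.percentile(q[:,0],[0,2,50,98,100]))
cv2.imwrite('pics/c8.png',d['img'])
```

```text
[ 0.5642 -0.0184  0.2661] 0.48725440367874057 [ 0.1048  0.2583 -2.1122] [ 0.0004 -0.0067 -0.0104 -0.0016  0.0014 -0.0011]
[319.6511 233.983 ] px; rect mm [564.1042 -19.855 ] [46.0975 47.0873] 85.63523864746094
[434.2582 232.1758] px; rect mm [665.5645 -19.8239] [63.7307 43.4368] 60.58224105834961
[433.5493 134.5493] px; rect mm [658.1436  63.8878] [41.1025 40.762 ] 0.11737529933452606
pin top ((315.5, 135.7954559326172), 22.255252838134766) 0.254210982742632 [0.5613 0.062  0.254 ]
6899 (array([   0, 3794, 1487,  574,  530,  414,  100]), array([-0.065, -0.06 , -0.055, -0.05 , -0.045, -0.04 , -0.035, -0.03 ])) x [-0.0282 -0.0218  0.001   0.023   0.0245]
```

View pics/c8.png

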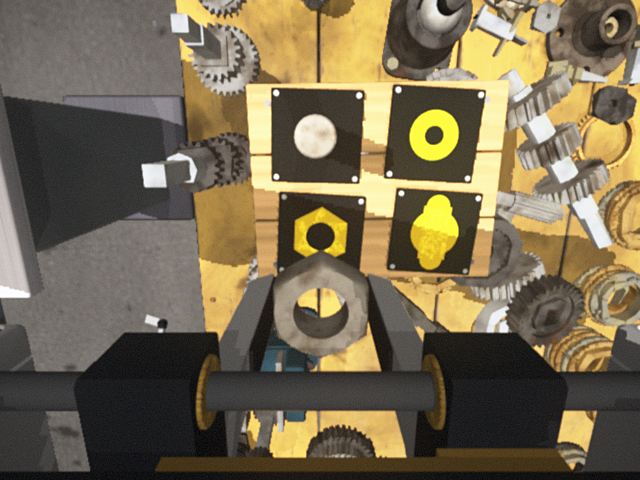

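c8 shows the nut held level, its outline at (320,234) just behind it, and the pin top centred on its tile at (315,136).

>>> move_arm(
  steps=[
    [-0.003,0,0.15,0,0,0],
    [-0.003,0,0.28,0,0,0],
    [-0.003,0,0.31,0,0,0],
    [-0.003,0,0.31,0,0,0],
    [-0.003,0,0.325,0,0,0],
    [-0.003,0,0.334,0,0,0],
    [-0.003,0,0.334,0,0,0],
    [-0.003,0,0.334,0,0,0],
  ],
)

```text
time: 19.27
tool_pos: [0.5651, -0.0211, 0.1337]
tool_rot: [2.221, 2.221, 0.001]
contact_force: [1.2, -0.9, -2.4]
gripper_width: 0.485
gripper_force: 30.0
```

>>> move_arm(
  steps=[
    [0,0,0.004,0,0,0],
    [0,0,0.006,0,0,0],
    [0,0,0.006,0,0,0],
  ],
)

```text
time: 19.65
tool_pos: [0.5649, -0.021, 0.131]
tool_rot: [2.221, 2.221, -0.0]
contact_force: [-0.4, 0.0, -1.4]
gripper_width: 0.484
gripper_force: 30.0
```

>>> move_arm(
  steps=[
    [0,0,0.003,0,0,0],
    [0,0,0.003,0,0,0],
  ],
)

```text
time: 19.9
tool_pos: [0.5649, -0.021, 0.1309]
tool_rot: [2.221, 2.222, -0.0]
contact_force: [-3.6, 1.3, 6.0]
gripper_width: 0.486
gripper_force: 30.0
```

>>> move_arm(
  steps=[
    [0,0,0,0,0,0],
    [0,0,0,0,0,0],
    [0,0,0,0,0,0],
    [0,0,-0.1,0,0,0],
    [0,0,-0.5,0,0,0],
    [0,0,-0.5,0,0,0],
    [0,0,-0.5,0,0,0],
    [0,0,-0.5,0,0,0],
    [0,0,-0.5,0,0,0],
  ],
  gripper=0.2,
)

```text
time: 21.02
tool_pos: [0.5642, -0.0208, 0.3276]
tool_rot: [-2.22, -2.22, 0.002]
contact_force: [0.5, 0.8, 0.3]
gripper_width: 0.801
gripper_force: 0.0
```

Run:
```python
from m import *
d=grab('wrist','w11'); s=telemetry.observe(); print(s['tool_pos'],s['gripper_width'])
c,q=top(d,.564,-.02,.035,.18,.2); p=np.array([onz(d,*a[0],.187) for a in c],np.float32)[:,:2]; print('nut',np.median(q[:,2]),cv2.minAreaRect(p*1000),cv2.minEnclosingCircle(p*1000))
c,q=top(d,.5607,.062,.03,.245,.27); M=cv2.minEnclosingCircle(c); print('pin top',M,np.median(q[:,2]),onz(d,*M[0],.254))
delta((.4225,.38,.33))
```

```text
[ 0.5639 -0.0208  0.327 ] 0.7995663964642741
nut 0.1868848569343574 ((565.1947021484375, -21.323490142822266), (45.05847930908203, 51.780426025390625), 0.9726526141166687) ((565.3792724609375, -21.312578201293945), 25.898244857788086)
pin top ((316.0, 133.45713806152344), 17.571430206298828) 0.2541423258729187 [0.5611 0.062  0.254 ]
pos [ 0.5639 -0.0208  0.327 ] shares for (0.4225, 0.38, 0.33) [ 1.002  -0.3537 -0.0052] tool y az -0.002848196947434201
```

>>> move_arm(
  steps=[
    [0,-0.17,0,0,0,0],
    [0.15,-0.355,0,0,0,0],
    [1,-0.355,0,0,0,0],
    [1,-0.355,0,0,0,0],
    [1,-0.355,0,0,0,0],
    [1,-0.355,0,0,0,0],
    [1,-0.355,0,0,0,0],
    [1,-0.355,0,0,0,0],
    [1,-0.355,0,0,0,0],
    [1,-0.355,0,0,0,0],
  ],
  gripper=0,
)

```text
time: 22.32
tool_pos: [0.4224, 0.3783, 0.3279]
tool_rot: [-2.221, -2.221, 0.005]
contact_force: [0.7, 0.4, 0.3]
gripper_width: 0.998
gripper_force: 0.0
```

>>> move_arm(
  steps=[
    [0.06,-0.005,0.1,0,0,0],
    [0.06,-0.005,0.3,0,0,0],
    [0.06,-0.005,0.3,0,0,0],
    [0.06,-0.005,0.3,0,0,0],
  ],
)

```text
time: 22.82
tool_pos: [0.421, 0.4019, 0.2094]
tool_rot: [-2.223, -2.22, 0.002]
contact_force: [0.5, -0.3, 0.7]
gripper_width: 1.0
gripper_force: 0.0
```

Run:
```python
from m import *
d=grab('wrist','w12'); s=telemetry.observe(); print(s['tool_pos'],s['qvel'])
c,q=top(d,.42,.4065,.035,.04,.06); M=cv2.minEnclosingCircle(c); p=onz(d,*M[0],np.median(q[:,2])); print('bush',M,np.median(q[:,2]),p)
delta((p[0],p[1],-.024))
```

```text
[0.4219 0.4028 0.2114] [ 0.0059 -0.0175 -0.0379  0.0008 -0.0007 -0.0002]
bush ((318.7944641113281, 211.86810302734375), 18.91511344909668) 0.04794159975159781 [0.4196 0.4074 0.0479]
pos [0.4219 0.4028 0.2114] shares for (np.float64(0.4195506338991017), np.float64(0.40741440661709855), -0.024) [ 0.0109 -0.0071  0.5885] tool y az -0.07427572749403759
```

>>> move_arm(
  steps=[
    [0.011,-0.006,0.15,0,0,0],
    [0.011,-0.006,0.5,0,0,0],
    [0.011,-0.006,0.5,0,0,0],
    [0.011,-0.006,0.5,0,0,0],
    [0.011,-0.006,0.55,0,0,0],
    [0.011,-0.006,0.59,0,0,0],
    [0.011,-0.006,0.59,0,0,0],
    [0.011,-0.006,0.59,0,0,0],
  ],
)

```text
time: 23.88
tool_pos: [0.4193, 0.408, -0.0252]
tool_rot: [2.221, 2.221, 0.003]
contact_force: [0.5, -0.3, -0.4]
gripper_width: 1.003
gripper_force: 0.0
```

>>> move_arm(
  steps=[
    [0,0,0,0,0,0],
    [0,0,0,0,0,0],
    [0,0,0,0,0,0],
    [0,0,0,0,0,0],
    [0,0,0,0,0,0],
    [0,0,0,0,0,0],
    [0,0,0,0,0,0],
    [0,0,0,0,0,0],
  ],
  gripper=1,
  squeeze=20,
)

```text
time: 24.88
tool_pos: [0.4185, 0.4074, -0.0264]
tool_rot: [2.221, 2.221, 0.0]
contact_force: [0.4, 0.0, -0.1]
gripper_width: 0.415
gripper_force: 20.0
```

>>> move_arm(
  steps=[
    [0,0,-0.1,0,0,0],
    [0,0,-0.25,0,0,0],
    [0,0,-0.75,0,0,0],
    [0,0,-0.75,0,0,0],
    [0,0,-0.75,0,0,0],
    [0,0,-0.75,0,0,0],
    [0,0,-0.75,0,0,0],
  ],
)

```text
time: 25.75
tool_pos: [0.4183, 0.4073, 0.2731]
tool_rot: [-2.221, -2.221, 0.0]
contact_force: [0.6, 0.4, -2.8]
gripper_width: 0.42
gripper_force: 20.0
```

>>> move_arm(
  steps=[
    [-0.859,0.25,0,0,0,0],
    [-0.859,0.25,0,0,0,0],
    [-0.859,0.25,0,0,0,0],
    [-0.859,0.25,0,0,0,0],
    [-0.859,0.25,0,0,0,0],
    [-0.859,0.25,0,0,0,0],
    [-0.859,0.599,0,0,0,0],
    [-0.859,0.599,0,0,0,0],
    [-0.859,0.599,0,0,0,0],
    [-0.859,0.599,0,0,0,0],
  ],
)

```text
time: 27.0
tool_pos: [0.657, 0.0637, 0.2686]
tool_rot: [-2.218, -2.217, 0.008]
contact_force: [-0.4, -0.1, -2.0]
gripper_width: 0.412
gripper_force: 20.0
```

Run:
```python
from m import *
d=grab('wrist','w13'); s=telemetry.observe(); t=s['tool_pos'];print(t,s['gripper_width'],s['qvel'])
tiles(d)
zt=t[2]+.0264+.048
c,q=top(d,t[0],t[1],.04,zt-.012,zt+.015); M=cv2.minEnclosingCircle(c); print('bush held',M,np.median(q,0),onz(d,*M[0],np.median(q[:,2])))
P=cloud(d)
for z in np.arange(zt-.05,zt,.01):
    m=(abs(P[...,0]-t[0])<.004)&(abs(P[...,1]-t[1]-.02)<.03)&(abs(P[...,2]-z)<.004)&(d['depth']>0); print(round(z-zt,3),np.median(P[m][:,1]) if m.any() else None)
```

```text
[0.6566 0.0639 0.2699] 0.4150281991435882 [ 0.0039 -0.0455  0.0068  0.0005  0.0026 -0.0004]
[321.8828 229.9297] px; rect mm [658.0513  63.4149] [41.4049 40.6748] 0.0804160013794899
bush held ((321.0, 322.5), 83.0136489868164) [0.6579 0.0702 0.3431] [0.6583 0.0667 0.3431]
-0.05 None
-0.04 0.08163226201732451
-0.03 0.07984818049907536
-0.02 0.056137268588909967
-0.01 0.057388109072408836
```

>>> move_arm(
  steps=[
    [0,0,0.15,0,0,0],
    [0,0,0.28,0,0,0],
    [0,0,0.31,0,0,0],
    [0,0,0.31,0,0,0],
    [0,0,0.325,0,0,0],
    [0,0,0.334,0,0,0],
    [0,0,0.334,0,0,0],
    [0,0,0.334,0,0,0],
  ],
)

```text
time: 28.05
tool_pos: [0.6583, 0.0638, 0.1405]
tool_rot: [2.221, 2.221, 0.001]
contact_force: [-0.9, -0.1, -2.2]
gripper_width: 0.416
gripper_force: 20.0
```

>>> move_arm(
  steps=[
    [0,0,0.004,0,0,0],
    [0,0,0.007,0,0,0],
    [0,0,0.007,0,0,0],
  ],
)

```text
time: 28.42
tool_pos: [0.6581, 0.0638, 0.1376]
tool_rot: [2.221, 2.221, 0.0]
contact_force: [-1.0, 0.5, 0.2]
gripper_width: 0.411
gripper_force: 20.0
```

>>> move_arm(
  steps=[
    [0,0,0,0,0,0],
    [0,0,0,0,0,0],
    [0,0,0,0,0,0],
    [0,0,-0.1,0,0,0],
    [0,0,-0.5,0,0,0],
    [0,0,-0.5,0,0,0],
    [0,0,-0.5,0,0,0],
    [0,0,-0.5,0,0,0],
    [0,0,-0.5,0,0,0],
  ],
  gripper=0.35,
)

```text
time: 29.55
tool_pos: [0.6574, 0.0638, 0.3351]
tool_rot: [-2.22, -2.22, 0.003]
contact_force: [0.1, -0.3, 0.1]
gripper_width: 0.65
gripper_force: 0.0
```

Run:
```python
from m import *
d=grab('wrist','w14'); s=telemetry.observe(); print(s['tool_pos'],s['gripper_width'])
tiles(d)
c,q=top(d,.658,.0636,.035,.2,.225); M=cv2.minEnclosingCircle(c); print('bush',M,np.median(q[:,2]),onz(d,*M[0],.214))
c,q=top(d,.5607,.062,.03,.245,.27); M=cv2.minEnclosingCircle(c); print('pin top',M,np.median(q[:,2]),onz(d,*M[0],.254))
# ball joint from scene views
for n in('scene1','side1','side2','scene2'):
    e=load(n);P=cloud(e); q=P[(e['depth']>0)&(abs(P[...,0]-.44)<.06)&(abs(P[...,1]+.40)<.06)&(P[...,2]>.015)&(P[...,2]<.2)]
    print(n,len(q),np.median(q,0) if len(q) else '',q.max(0) if len(q) else '')
```

```text
[0.6571 0.0639 0.3343] 0.6532103567657256
[327.4307 287.7737] px; rect mm [665.3138 -19.8417] [43.0897 63.8024] 22.186077117919922
bush ((321.5530700683594, 224.94964599609375), 21.007213592529297) 0.21187498270159189 [0.6586 0.0647 0.214 ]
pin top ((207.15672302246094, 236.78358459472656), 16.39484405517578) 0.25397784372241583 [0.5628 0.0636 0.254 ]
scene1 119 [ 0.4346 -0.4062  0.0355] [ 0.498  -0.3402  0.1969]
side1 84 [ 0.4757 -0.3446  0.1388] [ 0.4835 -0.3401  0.1985]
side2 79 [ 0.4758 -0.3444  0.1362] [ 0.4837 -0.34    0.1965]
scene2 83 [ 0.4345 -0.4055  0.0371] [ 0.4992 -0.3404  0.1305]
```

>>> move_arm(
  steps=[
    [-0.1,-0.3,0,0,0,0],
    [-0.7,-0.5,0,0,0,0],
    [-0.7,-0.5,0,0,0,0],
    [-0.7,-0.5,0,0,0,0],
    [-0.7,-0.5,0,0,0,0],
    [-0.7,-0.5,0,0,0,0],
    [-0.7,-0.5,0,0,0,0],
    [-0.7,-0.5,0,0,0,0],
  ],
  gripper=0,
)

```text
time: 30.6
tool_pos: [0.4579, -0.2155, 0.3357]
tool_rot: [-2.22, -2.22, -0.0]
contact_force: [1.2, 0.1, -0.1]
gripper_width: 0.994
gripper_force: 0.0
```

Run:
```python
from m import *
d=grab('wrist','w15'); s=telemetry.observe(); print(s['tool_pos'],s['gripper_width'])
```

```text
[ 0.4582 -0.2152  0.3361] 0.9995011497183843
```

View pics/w15.png

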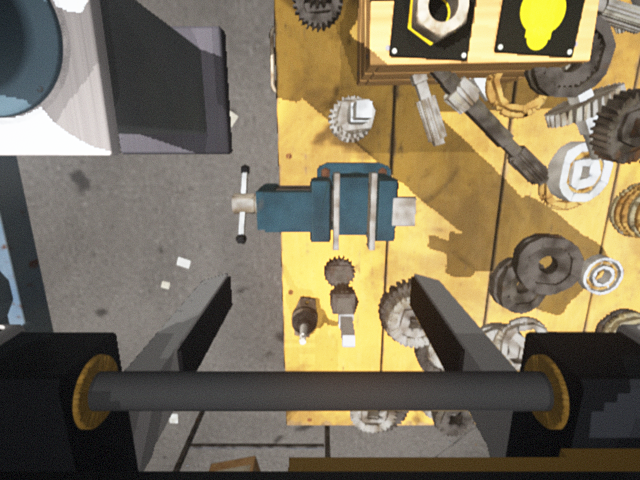

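The wrist image shows the ball joint at (305,313) with its stud at (303,338). A tall shaft stands close by at (345,330), and the vice is at (330,205). That was one picture over the limit, so from here I'll work from numbers only. I'll go above the ball joint to measure its ears and the shaft.

>>> move_arm(
  steps=[
    [-0.48,-0.03,0,0,0,0],
    [-0.48,-0.03,0,0,0,0],
    [-0.48,-0.03,0,0,0,0],
    [-0.48,-0.03,0,0,0,0],
    [-0.48,-0.03,0,0,0,0],
    [-0.48,-0.03,0,0,0,0],
  ],
)

```text
time: 31.4
tool_pos: [0.447, -0.4064, 0.3376]
tool_rot: [2.218, 2.224, 0.0]
contact_force: [0.4, -0.3, 0.8]
gripper_width: 1.0
gripper_force: 0.0
```

Run:
```python
from m import *
d=grab('wrist','w16'); s=telemetry.observe(); t=s['tool_pos'];print(t,s['qvel'].max())
P=cloud(d); Rm=R.from_rotvec(s['tool_rot']).as_matrix(); L=(P-t)@Rm
# hand parts seen: lowest z of blocks beyond fingers
m=(d['depth']>0)&(d['depth']<.22)&(abs(L[...,1])<.11)
print('hand zL hist',np.histogram(L[...,2][m],bins=np.arange(-.22,-.02,.02)))
m2=m&(abs(L[...,1])>.062); print('blocks max zL',np.percentile(L[...,2][m2],[50,90,99,100]) if m2.any() else None)
ok=(d['depth']>.25)&(abs(P[...,0]-.45)<.09)&(abs(P[...,1]+.40)<.1)
for z0,z1 in((.005,.018),(.034,.05),(.075,.095),(.1,.26)):
    mm=(ok&(P[...,2]>z0)&(P[...,2]<z1)).astype(np.uint8); k,l,st,ce=cv2.connectedComponentsWithStats(mm)
    for i in range(1,k):
        if st[i,4]>25:
            q=P[l==i]; print((z0,z1),ce[i],st[i,4],'lo',q.min(0),'hi',q.max(0),'rect',cv2.minAreaRect((q[:,:2]*1000).astype(np.float32)))
```

```text
[ 0.4469 -0.4066  0.3378] 0.00037322875453658705
hand zL hist (array([    0,     0,  9947, 47701,  4659,  3531,  3156,  2167,  1492]), array([-0.22, -0.2 , -0.18, -0.16, -0.14, -0.12, -0.1 , -0.08, -0.06,
       -0.04]))
blocks max zL [-0.1429 -0.1371 -0.1347 -0.1338]
(0.005, 0.018) [337.9689 143.2422] 161 lo [ 0.4624 -0.356   0.0054] hi [ 0.4875 -0.3107  0.018 ] rect ((473.2969970703125, -331.8384094238281), (46.39976119995117, 19.844654083251953), 75.99744415283203)
(0.005, 0.018) [312.3318 182.8525] 217 lo [ 0.4141 -0.4062  0.0051] hi [ 0.4515 -0.3781  0.0179] rect ((434.15679931640625, -391.593017578125), (25.12825584411621, 37.599571228027344), 83.6564712524414)
(0.005, 0.018) [306.9927 216.8029] 137 lo [ 0.4139 -0.4478  0.0079] hi [ 0.4441 -0.4282  0.014 ] rect ((427.99249267578125, -438.5209045410156), (16.506092071533203, 30.467021942138672), 81.92626190185547)
(0.034, 0.05) [309.466  200.2094] 191 lo [ 0.4185 -0.4267  0.0341] hi [ 0.4442 -0.4007  0.0499] rect ((431.34796142578125, -413.69647216796875), (26.05154037475586, 25.731712341308594), 89.4607925415039)
(0.075, 0.095) [308.2083 207.5   ] 48 lo [ 0.4275 -0.4176  0.0768] hi [ 0.4354 -0.4089  0.0869] rect ((431.44378662109375, -413.2348327636719), (7.869903564453125, 8.67363452911377), 0.5158576369285583)
(0.1, 0.26) [355.6679 146.6292] 828 lo [ 0.4694 -0.3527  0.1015] hi [ 0.5035 -0.3185  0.2167] rect ((486.0146789550781, -335.7284240722656), (34.0692138671875, 33.18484878540039), 83.99285888671875)
```

Run:
```python
from m import *
Q=[]
for n in('w15','w16'):
    d=load(n);P=cloud(d);tz=.336
    Q.append(P[(d['depth']>.27)])
q=np.concatenate(Q); s=telemetry.observe(); print('q',s['q'])
def reg(a,b,c,e):
    m=(q[:,0]>a)&(q[:,0]<b)&(q[:,1]>c)&(q[:,1]<e); z=q[m][:,2]; return len(z),np.percentile(z,[50,99,99.9]) if len(z) else None
print('body zone',reg(.33,.54,-.465,-.375)); print('cam zone',reg(.36,.50,-.56,-.45)); 
for y in np.arange(-.6,-.3,.03): print(round(y,2),[round(float(reg(x,x+.03,y,y+.03)[1][1]),2) if reg(x,x+.03,y,y+.03)[0]>5 else None for x in np.arange(.34,.56,.03)])
for n in('w10','w14','wrist0'):
    d=load(n); hsv=cv2.cvtColor(d['img'],cv2.COLOR_BGR2HSV); m=cv2.inRange(hsv,(20,120,50),(36,255,255))
    v,u=np.nonzero(m); p=np.array([onz(d,a,b,.164)[:2] for a,b in zip(u,v)]); p=p[(abs(p[:,0]-.6653)<.034)&(abs(p[:,1]+.0199)<.0375)]
    c=p.mean(0); w,V=np.linalg.eigh(np.cov((p-c).T)); print(n,len(p),c,w**.5,'ear az',np.degrees(np.arctan2(V[1,1],V[0,1]))%180,'lo/hi',p.min(0),p.max(0))
d=load('w16');P=cloud(d); m=(d['depth']>.25)&(np.hypot(P[...,0]-.4314,P[...,1]+.4133)<.042)&(P[...,2]>.005)&(P[...,2]<.05)
p=P[m][:,:2]; c=p.mean(0);w,V=np.linalg.eigh(np.cov((p-c).T)); print('flange',c,w**.5,np.degrees(np.arctan2(V[1,1],V[0,1]))%180)
```

```text
q [-0.9258  0.0524  1.47    0.0002  1.6185 -0.9281]
body zone (8973, array([0.0003, 0.078 , 0.0852]))
cam zone (6528, array([-0.0002,  0.0021,  0.0027]))
-0.6 [None, 0.0, 0.0, 0.0, 0.0, 0.04, 0.04, 0.04]
-0.57 [None, 0.0, 0.0, 0.0, 0.0, 0.04, 0.04, 0.04]
-0.54 [None, 0.0, 0.0, 0.0, 0.0, 0.0, 0.04, 0.04]
-0.51 [None, 0.0, 0.0, 0.0, 0.0, 0.0, 0.0, 0.0]
-0.48 [None, 0.0, 0.0, 0.0, 0.0, 0.0, 0.0, 0.0]
-0.45 [None, 0.0, 0.03, 0.04, 0.0, 0.0, 0.0, 0.07]
-0.42 [None, 0.0, 0.08, 0.08, 0.0, 0.0, 0.07, 0.09]
-0.39 [None, 0.0, 0.01, 0.01, 0.0, 0.0, 0.07, 0.09]
-0.36 [None, 0.0, 0.0, 0.0, 0.22, 0.22, 0.06, 0.09]
-0.33 [None, 0.0, 0.0, 0.0, 0.21, 0.21, 0.0, 0.0]
w10 2691 [ 0.6652 -0.0197] [0.0112 0.0169] ear az 87.1690714621936 lo/hi [ 0.6315 -0.0561] [0.6992 0.0174]
w14 1541 [ 0.6651 -0.0194] [0.0102 0.0169] ear az 86.54106752178106 lo/hi [ 0.6364 -0.0547] [0.6949 0.0146]
wrist0 4536 [ 0.6652 -0.0193] [0.01   0.0169] ear az 86.37791548549302 lo/hi [ 0.6358 -0.056 ] [0.6932 0.0161]
flange [ 0.4323 -0.4097] [0.0103 0.018 ] 81.14291773384367
```

>>> move_arm(
  steps=[
    [-0.017,-0.039,0,0,0,0.06],
    [-0.017,-0.039,0,0,0,0.12],
    [-0.017,-0.039,0,0,0,0.18],
    [-0.017,-0.039,0,0,0,0.24],
    [-0.017,-0.039,0,0,0,0.3],
    [-0.017,-0.039,0,0,0,0.36],
    [-0.017,-0.039,0,0,0,0.42],
    [-0.017,-0.039,0,0,0,0.48],
    [-0.017,-0.039,0,0,0,0.52],
    [-0.017,-0.039,0,0,0,0.52],
  ],
)

```text
time: 32.7
tool_pos: [0.4309, -0.414, 0.3378]
tool_rot: [3.14, -0.094, 0.001]
contact_force: [-0.7, 1.0, -0.6]
gripper_width: 1.001
gripper_force: 0.0
```

>>> move_arm(
  steps=[
    [0,0,0,0,0,0.06],
    [0,0,0,0,0,0.12],
    [0,0,0,0,0,0.18],
    [0,0,0,0,0,0.24],
    [0,0,0,0,0,0.3],
    [0,0,0,0,0,0.36],
    [0,0,0,0,0,0.42],
    [0,0,0,0,0,0.48],
    [0,0,0,0,0,0.52],
    [0,0,0,0,0,0.52],
  ],
)

```text
time: 33.95
tool_pos: [0.4307, -0.4144, 0.3375]
tool_rot: [-2.082, 2.352, -0.001]
contact_force: [-0.5, 0.2, -0.2]
gripper_width: 1.001
gripper_force: 0.0
```

Run:
```python
from m import *
d=grab('wrist','w17'); s=telemetry.observe(); t=s['tool_pos'];print(t,s['q'])
P=cloud(d); b=(d['depth']>.25)&(np.hypot(P[...,0]-.4314,P[...,1]+.4133)<.045)
for z0,z1 in((.005,.018),(.034,.05),(.075,.095)):
    q=P[b&(P[...,2]>z0)&(P[...,2]<z1)]; print((z0,z1),len(q),q.min(0),q.max(0),cv2.minAreaRect((q[:,:2]*1000).astype(np.float32)))
p=np.concatenate([P[b&(P[...,2]>.005)&(P[...,2]<.018)][:,:2]])
e=load('w16');E=cloud(e); p2=E[(e['depth']>.25)&(np.hypot(E[...,0]-.4314,E[...,1]+.4133)<.045)&(E[...,2]>.005)&(E[...,2]<.018)][:,:2]
a=np.concatenate([p,p2]); print('both',cv2.minAreaRect((a*1000).astype(np.float32)),cv2.minAreaRect((p2*1000).astype(np.float32)))
# stud tri
def px(dd,PP): 
    m=(dd['depth']>.25)&(np.hypot(PP[...,0]-.4314,PP[...,1]+.4133)<.03)&(PP[...,2]>.072)&(PP[...,2]<.095); v,u=np.nonzero(m); return u.mean(),v.mean()
print('stud tri',tri(*ray(d,*px(d,P)),*ray(e,*px(e,E))))
delta((.4314,-.4133,-.021))
```

```text
[ 0.4307 -0.4145  0.3375] [-0.9558  0.0372  1.4862  0.0001  1.6178  2.3071]
(0.005, 0.018) 359 [ 0.4107 -0.4489  0.0075] [ 0.4523 -0.3804  0.018 ] ((431.65411376953125, -414.6440124511719), (66.91239166259766, 41.039249420166016), 83.40130615234375)
(0.034, 0.05) 210 [ 0.417  -0.4288  0.034 ] [ 0.4456 -0.4002  0.0499] ((431.8143310546875, -414.8382873535156), (26.973255157470703, 27.378681182861328), 65.00640869140625)
(0.075, 0.095) 48 [ 0.4274 -0.4189  0.0772] [ 0.4356 -0.4102  0.0859] ((431.5328674316406, -414.5525207519531), (8.704999923706055, 7.754077911376953), 82.78437042236328)
both ((431.6964416503906, -413.6472473144531), (68.88072967529297, 41.179927825927734), 81.82076263427734) ((431.581787109375, -412.96307373046875), (69.7481460571289, 39.72119140625), 89.90830993652344)
stud tri (array([ 0.4315, -0.4138,  0.0765]), np.float64(3.8918080318083106e-05))
pos [ 0.4307 -0.4145  0.3375] shares for (0.4314, -0.4133, -0.021) [-0.0034 -0.0011  0.8963] tool y az 173.0489229440776
```

>>> move_arm(
  steps=[
    [-0.002,-0.002,0.15,0,0,0],
    [-0.002,-0.002,0.75,0,0,0],
    [-0.002,-0.002,0.75,0,0,0],
    [-0.002,-0.002,0.75,0,0,0],
    [-0.002,-0.002,0.75,0,0,0],
    [-0.002,-0.002,0.75,0,0,0],
    [-0.002,-0.002,0.82,0,0,0],
    [-0.002,-0.002,0.895,0,0,0],
    [-0.002,-0.002,0.895,0,0,0],
    [-0.002,-0.002,0.895,0,0,0],
  ],
)

```text
time: 35.25
tool_pos: [0.4328, -0.4161, -0.0178]
tool_rot: [2.078, -2.355, 0.007]
contact_force: [0.9, -0.8, -0.2]
gripper_width: 0.996
gripper_force: 0.0
```

>>> move_arm(
  steps=[
    [0,0,0,0,0,0],
    [0,0,0,0,0,0],
    [0,0,0,0,0,0],
    [0,0,0,0,0,0],
    [0,0,0,0,0,0],
    [0,0,0,0,0,0],
    [0,0,0,0,0,0],
    [0,0,0,0,0,0],
  ],
  gripper=1,
  squeeze=25,
)

```text
time: 36.25
tool_pos: [0.4313, -0.4142, -0.0208]
tool_rot: [2.078, -2.357, -0.0]
contact_force: [0.2, 0.7, -0.1]
gripper_width: 0.438
gripper_force: 25.0
```

>>> move_arm(
  steps=[
    [0,0,-0.1,0,0,0],
    [0,0,-0.25,0,0,0],
    [0,0,-0.75,0,0,0],
    [0,0,-0.75,0,0,0],
    [0,0,-0.75,0,0,0],
    [0,0,-0.75,0,0,0],
    [0,0,-0.75,0,0,0],
  ],
)

```text
time: 37.12
tool_pos: [0.4311, -0.4139, 0.278]
tool_rot: [-2.077, 2.356, 0.002]
contact_force: [-0.5, -0.3, -3.9]
gripper_width: 0.434
gripper_force: 25.0
```

>>> move_arm(
  steps=[
    [0,0,0,0,0,-0.06],
    [0,0,0,0,0,-0.12],
    [0,0,0,0,0,-0.18],
    [0,0,0,0,0,-0.24],
    [0,0,0,0,0,-0.3],
    [0,0,0,0,0,-0.36],
    [0,0,0,0,0,-0.42],
    [0,0,0,0,0,-0.48],
    [0,0,0,0,0,-0.52],
    [0,0,0,0,0,-0.52],
  ],
)

```text
time: 38.38
tool_pos: [0.4303, -0.4129, 0.2749]
tool_rot: [-3.134, 0.101, 0.007]
contact_force: [0.6, 0.1, -2.7]
gripper_width: 0.434
gripper_force: 25.0
```

>>> move_arm(
  steps=[
    [0,0,0,0,0,-0.06],
    [0,0,0,0,0,-0.12],
    [0,0,0,0,0,-0.18],
    [0,0,0,0,0,-0.24],
    [0,0,0,0,0,-0.3],
    [0,0,0,0,0,-0.36],
    [0,0,0,0,0,-0.42],
    [0,0,0,0,0,-0.48],
    [0,0,0,0,0,-0.5],
    [0,0,0,0,0,-0.5],
  ],
)

```text
time: 39.62
tool_pos: [0.4308, -0.4136, 0.277]
tool_rot: [-2.29, -2.145, -0.001]
contact_force: [0.0, 0.2, -3.1]
gripper_width: 0.438
gripper_force: 25.0
```

Run:
```python
from m import *
s=telemetry.observe(); print(s['gripper_width'],s['gripper_force'],s['contact_force'],s['q'])
delta((.56,-.15,.28)); delta((.6652,-.0196,.28))
```

```text
0.43789813567125707 24.999063313007355 [ 0.04    0.2415 -3.0527] [-0.9547  0.0564  1.5729  0.      1.5159 -0.8891]
pos [ 0.4308 -0.4136  0.277 ] shares for (0.56, -0.15, 0.28) [ 0.6787  0.279  -0.0063] tool y az -3.756338031957818
pos [ 0.4308 -0.4136  0.277 ] shares for (0.6652, -0.0196, 0.28) [ 1.0212  0.5201 -0.0059] tool y az -3.756338031957818
```

>>> move_arm(
  steps=[
    [0.98,0.5,-0.005,0,0,0],
    [0.98,0.5,-0.005,0,0,0],
    [0.98,0.5,-0.005,0,0,0],
    [0.98,0.5,-0.005,0,0,0],
    [0.98,0.5,-0.005,0,0,0],
    [0.98,0.5,-0.005,0,0,0],
    [0.98,0.5,-0.005,0,0,0],
    [0.98,0.5,-0.005,0,0,0],
    [0.98,0.5,-0.005,0,0,0],
    [0.98,0.5,-0.005,0,0,0],
  ],
)

```text
time: 40.88
tool_pos: [0.655, -0.0369, 0.2808]
tool_rot: [-2.293, -2.147, 0.001]
contact_force: [-0.8, -0.2, -2.9]
gripper_width: 0.435
gripper_force: 25.0
```

Run:
```python
from m import *
d=grab('wrist','w18'); s=telemetry.observe(); t=s['tool_pos']; print(t,s['qvel'])
P=cloud(d); Rm=R.from_rotvec(s['tool_rot']).as_matrix(); L=(P-t)@Rm
# held: object underside at TCP+.0208 -> local z -.0208 ; flange top -.0328, stud top -.1048
b=(d['depth']>0)&(abs(L[...,1])<.03)&(abs(L[...,0])<.045)
for a,c in((-.04,-.022),(-.108,-.095),(-.066,-.058)):
    q=P[b&(L[...,2]>a)&(L[...,2]<c)]
    if len(q): print((a,c),len(q),'med',np.median(q,0)-t,'lo',q.min(0)-t,'hi',q.max(0)-t)
hsv=cv2.cvtColor(d['img'],cv2.COLOR_BGR2HSV); m=cv2.inRange(hsv,(20,120,50),(36,255,255))
v,u=np.nonzero(m); p=np.array([onz(d,a,c,.164)[:2] for a,c in zip(u,v)]); p=p[(abs(p[:,0]-.6653)<.034)&(abs(p[:,1]+.0199)<.0375)]
print('tile',len(p),p.min(0),p.max(0))
for x,y,z in((.658,.0636,.214),(.5607,.062,.254)):
    c,q=top(d,x,y,.03,z-.008,z+.01); M=cv2.minEnclosingCircle(c); print(np.median(q[:,2]),onz(d,*M[0],z))
delta((.6652,-.0196,.15))
```

```text
[ 0.6551 -0.037   0.2811] [-0.0016 -0.002  -0.0039  0.0016 -0.0028 -0.0026]
(-0.04, -0.022) 2423 med [0.0024 0.0249 0.033 ] lo [-0.0248 -0.0318  0.0264] hi [0.027  0.0383 0.04  ]
(-0.108, -0.095) 2404 med [0.0006 0.0081 0.103 ] lo [-0.0292 -0.0053  0.095 ] hi [0.0307 0.0137 0.108 ]
(-0.066, -0.058) 1700 med [0.001  0.0091 0.062 ] lo [-0.0291 -0.0076  0.058 ] hi [0.0307 0.0159 0.066 ]
tile 2047 [ 0.6317 -0.0507] [0.699  0.0151]
0.2121397362805088 [0.6585 0.0621 0.214 ]
0.2540930172586454 [0.5627 0.0613 0.254 ]
pos [ 0.6551 -0.037   0.2811] shares for (0.6652, -0.0196, 0.15) [0.0452 0.0226 0.3277] tool y az -3.7480770267292955
```

Run:
```python
from m import *
d=load('w18'); t=np.array([.6551,-.037,.2811]); Rm=R.from_rotvec([-2.293,-2.147,.001]).as_matrix(); L=(cloud(d)-t)@Rm
b=(d['depth']>0)&(abs(L[...,1])<.03)
for z in np.arange(-.102,-.066,.006):
    q=L[b&(abs(L[...,1])<.009)&(abs(L[...,0])<.02)&(abs(L[...,2]-z)<.003)]; print('stud',round(z,3),len(q),np.round(q[:,:2].min(0),4),np.round(q[:,:2].max(0),4),np.median(q[:,:2],0))
f=b&(abs(L[...,2]+.0335)<.004)&(L[...,0]>.018)&(abs(L[...,1])<.02)
q=L[f]; print('ear',len(q),'x pct',np.percentile(q[:,0],[50,90,95,99,100]))
for x in np.arange(.02,.04,.003):
    s=q[abs(q[:,0]-x)<.0015]; print(round(x,3),len(s),np.percentile(s[:,1],[2,98]) if len(s) else '', np.median(s[:,2]) if len(s) else '')
```

```text
stud -0.102 484 [ 0.0004 -0.0044] [0.0085 0.0049] [0.0057 0.0004]
stud -0.096 213 [ 0.0026 -0.0044] [0.0081 0.0049] [0.007  0.0001]
stud -0.09 246 [ 0.0027 -0.0046] [0.0089 0.0051] [0.0072 0.0004]
stud -0.084 204 [ 0.0043 -0.0048] [0.0091 0.0053] [0.0077 0.0005]
stud -0.078 183 [ 0.0039 -0.005 ] [0.0095 0.0055] [0.0078 0.0001]
stud -0.072 181 [ 0.0043 -0.0052] [0.0095 0.0057] [0.008  0.0005]
ear 1634 x pct [0.0282 0.0362 0.037  0.0376 0.0378]
0.02 114 [-0.0152  0.0166] -0.03317134088094176
0.023 303 [-0.0141  0.0156] -0.0330128485222133
0.026 319 [-0.0133  0.015 ] -0.032717262778294946
0.029 248 [-0.0124  0.0144] -0.032787604078281386
0.032 229 [-0.0118  0.0139] -0.03274103838091078
0.035 266 [-0.0107  0.0131] -0.03282728472279399
0.038 142 [-0.0104  0.0124] -0.03228570102664153
```

>>> move_arm(
  steps=[
    [0.038,0.023,0,0,0,-0.009],
    [0.038,0.023,0.15,0,0,-0.009],
    [0.038,0.023,0.28,0,0,-0.009],
    [0.038,0.023,0.31,0,0,-0.009],
    [0.038,0.023,0.325,0,0,-0.009],
    [0.038,0.023,0.338,0,0,-0.009],
    [0.038,0.023,0.338,0,0,-0.009],
    [0.038,0.023,0.338,0,0,-0.009],
  ],
)

```text
time: 41.92
tool_pos: [0.6664, -0.0212, 0.1474]
tool_rot: [2.258, 2.182, 0.002]
contact_force: [0.0, 0.3, -3.2]
gripper_width: 0.437
gripper_force: 25.0
```

>>> move_arm(
  steps=[
    [0,0,0.004,0,0,0],
    [0,0,0.008,0,0,0],
    [0,0,0.008,0,0,0],
    [0,0,0.008,0,0,0],
  ],
)

```text
time: 42.42
tool_pos: [0.6658, -0.0211, 0.1432]
tool_rot: [2.259, 2.182, 0.0]
contact_force: [-1.0, 1.1, -1.0]
gripper_width: 0.437
gripper_force: 25.0
```

Run:
```python
from m import *
s=telemetry.observe(); d=grab('wrist','w19'); t=s['tool_pos']; print(t)
P=cloud(d); b=(d['depth']>0)
q=P[b&(abs(P[...,0]-.6655)<.02)&(abs(P[...,2]-.176)<.004)&(P[...,1]<.03)&(P[...,1]>-.005)]; print('ear tip y',np.percentile(q[:,1],[95,99,100]),'x',np.percentile(q[q[:,1]>.005][:,0],[1,99]))
for z in(.215,.225,.235,.245):
    q=P[b&(np.hypot(P[...,0]-.6655,P[...,1]+.018)<.012)&(abs(P[...,2]-z)<.003)]; print('stud',z,q.min(0)[:2],q.max(0)[:2],np.median(q,0)[:2])
```

```text
[ 0.6658 -0.0211  0.1432]
ear tip y [0.0158 0.0166 0.0169] x [0.6545 0.6812]
stud 0.215 [ 0.661  -0.0167] [ 0.6719 -0.0116] [ 0.6663 -0.0131]
stud 0.225 [ 0.6613 -0.017 ] [ 0.6715 -0.0118] [ 0.6667 -0.0133]
stud 0.235 [ 0.6616 -0.0181] [ 0.6712 -0.0122] [ 0.6663 -0.014 ]
stud 0.245 [ 0.6617 -0.0209] [ 0.671  -0.0127] [ 0.6667 -0.015 ]
```

>>> move_arm(
  steps=[
    [0,0,-0.006,0,0,0],
    [-0.006,-0.003,-0.006,0,0,0],
    [-0.006,-0.003,-0.006,0,0,0],
    [-0.006,-0.003,0,0,0,0],
    [-0.006,-0.003,0.003,0,0,0],
    [-0.006,-0.003,0.003,0,0,0],
  ],
)

```text
time: 43.22
tool_pos: [0.6646, -0.0235, 0.1431]
tool_rot: [2.259, 2.182, 0.0]
contact_force: [-5.3, 0.4, 6.2]
gripper_width: 0.437
gripper_force: 25.0
```

>>> move_arm(
  steps=[
    [0,0,0,0,0,0],
    [0,0,0,0,0,0],
    [0,0,0,0,0,0],
    [0,0,-0.1,0,0,0],
    [0,0,-0.55,0,0,0],
    [0,0,-0.55,0,0,0],
    [0,0,-0.55,0,0,0],
    [0,0,-0.55,0,0,0],
    [0,0,-0.55,0,0,0],
    [0,0,-0.55,0,0,0],
  ],
  gripper=0.35,
)

```text
time: 44.48
tool_pos: [0.6637, -0.0233, 0.3589]
tool_rot: [-2.257, -2.18, 0.004]
contact_force: [-0.8, -0.8, 0.4]
gripper_width: 0.647
gripper_force: 0.0
```

Run:
```python
from m import *
s=telemetry.observe(); d=grab('wrist','w20'); print(s['tool_pos'],s['gripper_width'],s['contact_force'])
P=cloud(d); b=(d['depth']>.2)
q=P[b&(abs(P[...,2]-.176)<.005)&(np.hypot(P[...,0]-.6652,P[...,1]+.0196)<.042)]; print('flange',len(q),cv2.minAreaRect((q[:,:2]*1000).astype(np.float32)))
q=P[b&(abs(P[...,2]-.245)<.012)&(np.hypot(P[...,0]-.6652,P[...,1]+.0196)<.02)]; print('stud',cv2.minAreaRect((q[:,:2]*1000).astype(np.float32)),q[:,2].max())
for n,x,y,z in(('bush',.658,.0636,.214),('pin',.5607,.062,.254),('nut',.565,-.021,.187)):
    c,q=top(d,x,y,.035,z-.007,z+.01); M=cv2.minEnclosingCircle(c); print(n,np.median(q[:,2]),onz(d,*M[0],z))
e=grab('scene','scene20')
for n,x,y,z in(('bush',.658,.0636,.214),('pin',.5607,.062,.254),('nut',.565,-.021,.187),('jar',.4355,.525,.09),('spring',.5426,.228,.05)):
    try: c,q=top(e,x,y,.035,z-.007,z+.01); M=cv2.minEnclosingCircle(c); print('scene',n,np.median(q[:,2]),onz(e,*M[0],z))
    except Exception as ex: print(n,'hidden')
```

```text
[ 0.6637 -0.0233  0.3589] 0.6470833140809203 [-0.7917 -0.8352  0.4328]
flange 591 ((667.1182861328125, -19.80167007446289), (37.33735275268555, 69.27508544921875), 1.0452630519866943)
stud ((665.154541015625, -19.337974548339844), (8.861992835998535, 9.346660614013672), 36.780540466308594) 0.25056320658711545
bush 0.21205097669595402 [0.6588 0.0625 0.214 ]
pin 0.2541235801256191 [0.5624 0.0619 0.254 ]
nut 0.18685610456783985 [ 0.5666 -0.0217  0.187 ]
scene bush 0.2132490347005267 [0.6613 0.0704 0.214 ]
scene pin 0.2527303820117207 [0.5629 0.0663 0.254 ]
scene nut 0.18610624310708523 [ 0.5672 -0.0206  0.187 ]
scene jar 0.09038531999143484 [0.4358 0.5255 0.09  ]
scene spring 0.045908136406993094 [0.5443 0.2218 0.05  ]
```

```bash
python3 -c "
from h import *
print(bot.sign_off())"
```

```text
the job is handed in; nothing more can be done
None
```

I handed the job in at about 44.5 s: the pin, nut, bush and ball joint stand on their tiles within about 2 mm and released, the ball joint's ears within a few degrees of its outline, and the spring and jar untouched, but I viewed 15 pictures, one over the limit of 14.

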